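# Pack the location battery kit and lock the bin

## Task

Pack the battery kit for the shoot: tilt the bin fully forward by its handle, and put every battery pack, those in the bin and those lying on the charger's tray, gently into the white tote without dropping them in from high up. Only when all the packs lie or stand inside the tote, push the bin fully shut and then press the padlock's shackle down until it clicks and stays down. Leave the block, the bowl and the tape roll where they are.

Things in the scene. Friction and masses are not known exactly. Their poses are not given: they have to be found in the camera images.
- bin (a joint): Tilt of the tilt-out bin in rad: 0 shut, 0.75 fully tilted forward (its stop). It turns about a level pivot at its foot and stays at any angle it is left at (friction; about 5 N at the handle moves it). Shut, the bin sits under the cabinet's top, 178 mm above the table.
- bin_pivot (a point): Point on the bin's pivot axis, mid-width, 40 mm above the table. Its frame is fixed: x from the bin's front into the cabinet, y along the pivot, z up. The bin is a grey trough: front panel 260 mm wide, 6 thick, face 20 mm before and top edge 130 mm above the pivot; floor at pivot height, 62 mm deep; other walls 60 mm high; two 40 mm dividers make three compartments 75 mm apart, one pack in each.
- bin_handle (a point): Middle of the bin's bar handle, a level steel bar 12 mm thick, 120 mm long (along y), 50 mm in front of the panel, level with its top edge, held at its two ends; open from above and below. With the bin shut it lies 70 mm in front of and 132 mm above the pivot. The frame turns with the bin.
- shackle (a joint): How far the padlock's shackle has been pressed down, in m: 0 open, 0.020 hard down. A spring lifts it (2 to 3 N) and a hidden pawl must be passed with about 12 N some 4 to 6 mm down; pressed hard down and released it stays at 0.016 to 0.017, otherwise it springs back up.
- shackle_top (a point): Top of the padlock's steel shackle (a U of 8 mm bar, 32 mm wide along the pivot's y), on a post beside the bin, level with its front face; moves straight down with the shackle. Open it is 219 mm above the table. The brass body below is 44 x 22 mm, 38 mm high; the bin's hasp ear comes under the shackle's free leg when the bin is shut.
- cabinet: Grey steel cabinet that holds the bin, fixed; origin on the table below the bin's front face. Walls and top span x = -12 to 120 mm, y = -108 to 152 mm, top at 178 mm; the padlock's post stands at y = -134 mm, 48 mm wide, 130 mm high.
- tote: The kit tote, a white open tray-like box 280 mm (x) x 220 mm (y) x 70 mm high, walls and floor 4 mm, standing loose on the table (1.2 kg). Origin at the middle of its underside. It may stand on either side of the bin.
- charger: Battery charger, black with a grey tray, on the other side of the bin from the tote. Origin on the table. Its flat out-tray reaches from x = -112 to 52 mm, y = -104 to 104 mm, with a floor 8 mm above the table and a rim 8 mm higher; the charger's housing, 90 mm high, stands behind it from x = 52 to 127 mm.
- block: Bystander: grey posing block 50 x 50 x 130 mm, standing behind the bin cabinet; origin under its foot.
- bowl: Bystander: white prop bowl, 120 mm across and 50 mm high; origin under its foot.
- tape: Bystander: roll of black tape lying flat, 100 mm across, 48 mm high; origin at the centre of its underside.
- pack0_mid (a point): A battery pack, a dark block 110 mm long, 50 mm wide and 36 mm thick with a lighter band round it, 0.3 kg; standing in a compartment of the bin at the start. The point is its centre; its z axis is the long axis (up when it stands), x the 50 mm way (at first towards the bin's back), y the 36 mm way. None if absent.
- pack1_mid (a point): A battery pack, a dark block 110 mm long, 50 mm wide and 36 mm thick with a lighter band round it, 0.3 kg; standing in a compartment of the bin at the start. The point is its centre; its z axis is the long axis (up when it stands), x the 50 mm way (at first towards the bin's back), y the 36 mm way. None if absent.
- pack2_mid (a point): A battery pack, a dark block 110 mm long, 50 mm wide and 36 mm thick with a lighter band round it, 0.3 kg; standing in a compartment of the bin at the start. The point is its centre; its z axis is the long axis (up when it stands), x the 50 mm way (at first towards the bin's back), y the 36 mm way. None if absent.
- pack3_mid (a point): A battery pack, a dark block 110 mm long, 50 mm wide and 36 mm thick with a lighter band round it, 0.3 kg; lying flat on the charger's out-tray at the start. The point is its centre; its x axis is the long axis, y the 50 mm way, z the 36 mm way (up). None if absent.
- pack4_mid (a point): A battery pack, a dark block 110 mm long, 50 mm wide and 36 mm thick with a lighter band round it, 0.3 kg; lying flat on the charger's out-tray at the start. The point is its centre; its x axis is the long axis, y the 50 mm way, z the 36 mm way (up). None if absent.
Things that resemble listed ones, but are neither listed nor needed, are in the scene too. Leave any yellow look-alike of the part that bears pack4_mid alone. What is shaped like the part that bears pack3_mid but turquoise is not meant.

How it is judged:
On the way, in this order (a step that is already met when the one before it is completed fails the run):
1. the bin is tilted forward (0.6 rad or more) (value of joint bin above 0.6 rad), for 0.2 s.
2. all packs that were in the bin are in the tote (x of pack0_mid in the frame of tote between -0.137 and 0.137 m and y of pack0_mid in the frame of tote between -0.107 and 0.107 m and z of pack0_mid in the frame of tote between 0.005 and 0.08 m and x of pack1_mid in the frame of tote between -0.137 and 0.137 m and y of pack1_mid in the frame of tote between -0.107 and 0.107 m and z of pack1_mid in the frame of tote between 0.005 and 0.08 m and x of pack2_mid in the frame of tote between -0.137 and 0.137 m and y of pack2_mid in the frame of tote between -0.107 and 0.107 m and z of pack2_mid in the frame of tote between 0.005 and 0.08 m), for 0.2 s.
3. the bin is shut (within 0.05 rad) (value of joint bin below 0.05 rad), for 0.2 s.
4. the shackle is pressed down past its pawl (14.5 mm or more) (value of joint shackle above 0.0145 m), for 0.2 s.
At the end, for the whole second after the job is handed in: Every pack present has its centre inside the tote (within its walls and less than 80 mm above its underside) and is at rest; the tote stands flat; the bin is shut within 0.05 rad; the shackle stays down by 14.5 mm or more (all of step 2 and x of pack3_mid in the frame of tote between -0.137 and 0.137 m and y of pack3_mid in the frame of tote between -0.107 and 0.107 m and z of pack3_mid in the frame of tote between 0.005 and 0.08 m and x of pack4_mid in the frame of tote between -0.137 and 0.137 m and y of pack4_mid in the frame of tote between -0.107 and 0.107 m and z of pack4_mid in the frame of tote between 0.005 and 0.08 m and linear speed of each of pack0, pack1, pack2, pack3, pack4 below 0.03 m/s and value of joint bin below 0.05 rad and value of joint shackle above 0.0145 m and angle between tote's own z axis and vertical below 0.1 rad); the robot touches nothing.
It fails at once if a pack is let go more than about 10 cm above the tote ((horizontal distance between pack0_mid and tote below 0.13 m and z of pack0_mid in the frame of tote above 0.17 m and contact force between the fingers and pack0 below 0.05 N) or (horizontal distance between pack1_mid and tote below 0.13 m and z of pack1_mid in the frame of tote above 0.17 m and contact force between the fingers and pack1 below 0.05 N) or (horizontal distance between pack2_mid and tote below 0.13 m and z of pack2_mid in the frame of tote above 0.17 m and contact force between the fingers and pack2 below 0.05 N) or (horizontal distance between pack3_mid and tote below 0.13 m and z of pack3_mid in the frame of tote above 0.17 m and contact force between the fingers and pack3 below 0.05 N) or (horizontal distance between pack4_mid and tote below 0.13 m and z of pack4_mid in the frame of tote above 0.17 m and contact force between the fingers and pack4 below 0.05 N)).
It fails at once if the block is disturbed (moved more than 4 cm) (distance of block from where it was at the start of the episode above 0.04 m).
It fails at once if the bowl is disturbed (moved more than 4 cm) (distance of bowl from where it was at the start of the episode above 0.04 m).
It fails at once if the tape is disturbed (moved more than 4 cm) (distance of tape from where it was at the start of the episode above 0.04 m).
Of pack0, pack1, pack2 only 2 to 3 are there at a start; the rules pass over those that are not, and their reading is None.
Of pack3, pack4 only 1 to 2 are there at a start; the rules pass over those that are not, and their reading is None.
At some moment in a run one of pack3, pack4, tote may be knocked a few centimetres aside while the robot is not near it.
It also fails if it takes over 210 s, if anything falls off the work surface, if the arm or the gripper's body presses on something with over 40 N, if the wrist force passes 120 N, or if a joint passes its speed limit or range.

## Robot

A 6-joint arm with a two-finger parallel gripper is mounted at the origin on the work surface. World frame = base frame: x ahead of the robot, y to its left, z up, the work surface at z = 0. Lengths are in m, angles in rad, forces in N, time in s.
With the tool pointing down it reaches from about 0.15 to 0.775 m from the base axis. Payload 6.1 kg.
Tool frame: the origin (TCP) lies on the mounting face of the last link; the fingertips stand tip_extent ahead of it and the grasp point (between the pads) lies 155 mm ahead of it (tip_extent is the distance from the TCP to the fingertips, in m); z points along the fingers, y is the line along which they close (so a half turn about z gives the same grasp; the last joint's range is limited). The gripper opens to 85 mm and grips with 20 to 120 N. Pads are 22 mm wide; open, the fingers measure 114 mm over their backs; the gripper's body (76 mm by 85 mm) begins 54 mm behind the grasp point. The pads swing forward as they close: fully open they stand 13 mm farther back than shut.
Start: joints at [-1.141, 0.126, -0.04, 1.405, 0, 1.571], TCP at [0.219, -0.477, 0.405] pointing down, gripper open.
Joint ranges: [-2.72, 2.72], [-0.95, 1.95], [-1.27, 1.35], [-1.78, 2.02], [-1.46, 1.47], [-3.14, 3.14]. Speed limits (rad/s): [2.39, 2.39, 3.01, 3.14, 3.14, 3.14].

## Interface

Orientations are given as a unit quaternion [x, y, z, w].
In Python, from cell import get_obs, snapshot, get_calibration, hand_in, tip_extent gives the robot as it stands.
- The arm moves only by the tool drive_tool, never from a script. Its argument "deltas" is a list of rows, each a list of 3 entries, a list of its own where there are three numbers: the turn, a rotation vector about the world's x, y, z in degrees, then the shift along the world's x, y, z in m, then the opening in per cent of the stroke, from 0 (shut) to 100 (fully open). In form: [[[wx, wy, wz], [tx, ty, tz], jaw], ...]. A call has 1 to 12 rows; each row is the pose to reach, as a shift and turn from the pose commanded when the call began; what a row does not reach only later rows make up. A row lasts 1/12 s, in which the tool goes at most 41.7 mm and 7.16 degrees, less where a joint would pass 70% of its speed; a pose out of reach is approached as far as the arm can. A call with a gripper value outside its range is refused whole. The fingers move at their own pace and stop on an object; "grip_force" is the grip in N (left out, the last holds). Time passes only in rows, so rows that repeat a pose let the fingers close. It gives the time, the measured TCP pose, the force, the opening and the grip force at its end, in the units of the state.
- get_obs(): the state, without advancing time (a new reading comes with each control period).
- snapshot(name): name is "scene" or "top"; returns (picture, depth): 480x640x3 uint8, red, green, blue; 480x640 float32, m along the optical axis (not along the pixel's ray), 0 where there is no reading.
- get_calibration(name): a dict with "K" (3x3 intrinsics, pixels), "k1" (the pictures are not rectified: a ray, as slopes to the right and down, at radius r is drawn at 1 + k1 r^2 times it, then the intrinsics apply), "T" (4x4, takes a point from camera to world coordinates). Camera axes: x right, y down, z forward; pixel columns grow to the right and rows downward; lengths in m; the calibration is good to about 2 mm. A picture is of the moment at which its call begins. get_calibration takes no time and is no camera call.
- hand_in(): hands the job in; it is judged then, once.
The state is a dict: "time": time; "joint_positions": joint angles; "joint_velocities": joint speeds; "joint_torque": joint torques, N m; "tcp_pos": TCP position; "eef_rot": TCP orientation; "force": force on the tool from outside, world axes, zero at the start; "ft_torque": the same for the moment, N m; "grip_width": finger opening in m; "grasp_force": force on a finger pad.
Only numpy, scipy, OpenCV 4.12 (cv2) and the standard library are available. Lean on these libraries where they do the work, as an engineer would, in place of code of your own. Each camera call takes 0.05 s, during which the arm holds its last target. There are 200 camera calls.

## Working session

There is one attempt and no reset: what is moved stays moved. The work goes in short steps, Python scripts to look and compute and a tool call to move; the robot and the scene stay as the last step left them, time stands still between calls to the robot, and variables do not carry over. Pictures are saved under pics/ and viewed, at most 14 in all, crops included, and the job is handed in when it is done.

Besides the shell and the picture viewer there is one more tool, called after ">>>" as name(argument=value, ...), one argument or row to a line, values as JSON. drive_tool: Moves the arm, as the interface text tells. Its arguments: {"type":"object","properties":{"deltas":{"type":"array"},"grip_force":{"type":"number"}},"required":["deltas"]}

```bash
ls; mkdir -p pics; cat > h.py <<'E'
import numpy as np, cv2
from cell import *
def world(name, d):
    c=get_calibration(name);K=np.array(c["K"]);T=np.array(c["T"]);k=c["k1"]
    h,w=d.shape;u,v=np.meshgrid(np.arange(w),np.arange(h))
    p=cv2.undistortPoints(np.stack([u,v],-1).reshape(-1,1,2).astype(float),K,np.array([k,0,0,0,0.])).reshape(h,w,2)
    P=np.dstack([p[...,0]*d,p[...,1]*d,d])
    return P@T[:3,:3].T+T[:3,3]
def look(name,out):
    a,d=snapshot(name);cv2.imwrite(out,a[...,::-1]);np.savez('/tmp/'+name,a=a,W=world(name,d),d=d);return a,d
E
python3 - <<'E'
from h import *
for n in("scene","top"):
    a,d=look(n,f"pics/{n}0.png");print(n,np.round(get_calibration(n)["T"],3).tolist(),(d>0).mean())
o=get_obs();print({k:np.round(v,3).tolist() for k,v in o.items()},tip_extent)
E
```

```text
pics
scene [[-0.811, 0.446, -0.378, 0.994], [0.585, 0.623, -0.519, 0.567], [0.004, -0.642, -0.767, 1.108], [0.0, 0.0, 0.0, 1.0]] 0.9955826822916667
top [[0.01, -0.998, 0.065, 0.43], [-1.0, -0.01, -0.004, -0.094], [0.005, -0.065, -0.998, 1.896], [0.0, 0.0, 0.0, 1.0]] 0.9961328125
{'time': 0.1, 'joint_positions': [-1.141, 0.126, -0.04, 1.405, 0.0, 1.571], 'joint_velocities': [-0.001, -0.001, 0.003, 0.0, 0.001, -0.0], 'joint_torque': [0.001, -43.691, 35.36, 0.014, 0.0, 0.0], 'tcp_pos': [0.219, -0.477, 0.404], 'eef_rot': [0.977, 0.213, -0.0, -0.001], 'force': [0.57, 0.153, -0.531], 'ft_torque': [-0.032, -0.046, 0.022], 'grasp_force': 0.0, 'grip_width': 0.085} 0.1734
```

View pics/scene0.png

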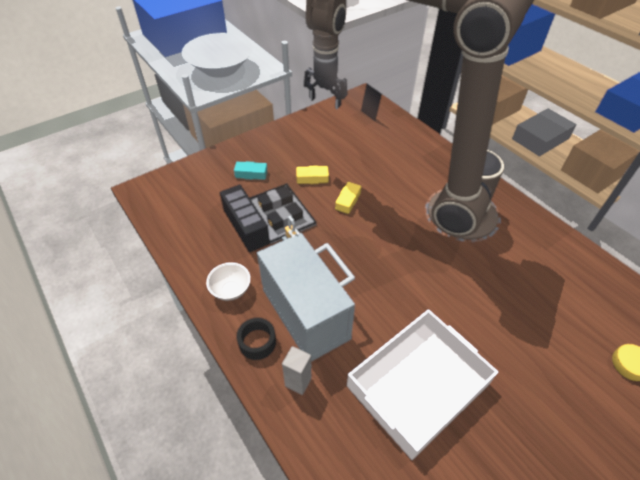

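View pics/top0.png

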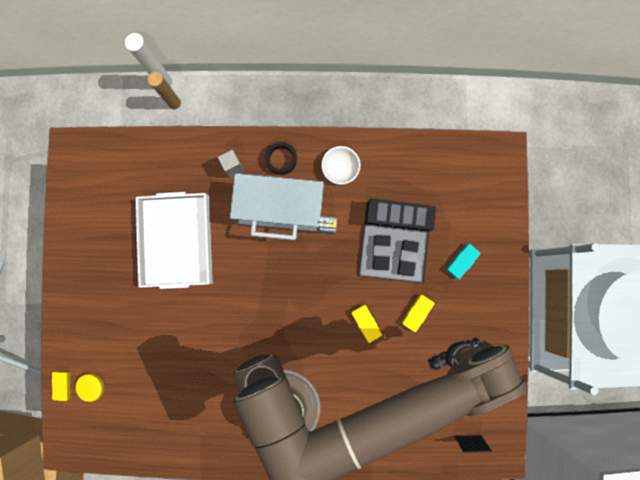

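The scene view shows the bin cabinet at about (305,290) with its handle at (335,262). The tote is at (422,385) and the charger tray with two dark packs at (275,215). The top view shows the handle at (273,235), the shackle at (328,224), the tote at (174,240), and the packs at (381,252) and (408,258). The yellow and turquoise blocks are decoys.

```bash
python3 - <<'E'
from h import *
z=np.load('/tmp/top.npz');a,W=z['a'],z['W']
def rect(m,name):
    p=W[m][:,:2].astype(np.float32);r=cv2.minAreaRect(p);print(name,len(p),np.round(r[0],4),np.round(r[1],4),round(r[2],1),'z',np.round(np.percentile(W[m][:,2],[5,50,95]),4))
U,V=np.meshgrid(np.arange(640),np.arange(480))
box=lambda u0,u1,v0,v1:(U>=u0)&(U<u1)&(V>=v0)&(V<v1)
Z=W[...,2]
rect(box(220,330,170,215)&(Z>.17)&(Z<.19),'cabtop')
rect(box(245,305,215,245)&(Z>.155)&(Z<.19),'handle')
rect(box(316,342,210,235)&(Z>.2),'shackle')
rect(box(125,220,185,295)&(Z>.055)&(Z<.08),'tote rim')
rect(box(125,220,185,295)&(Z>.03),'tote >.03')
for n,b in(('p3',box(367,395,230,275)),('p4',box(395,424,235,280))):rect(b&(Z>.034),n)
rect(box(355,430,220,285)&(Z>.004)&(Z<.03),'tray')
print('table z',np.median(Z[330:360,60:120]), 'tray', np.percentile(Z[270:280,365:420],[5,50,95]))
c=np.vstack([cv2.resize(a[170:300,215:345],(520,520),interpolation=3)]);c2=cv2.resize(a[190:290,350:435],(442,520),interpolation=3)
cv2.imwrite('pics/crop1.png',cv2.resize(np.hstack([c,c2]),(800,432))[...,::-1])
z=np.load('/tmp/scene.npz');W=z['W'];Z=W[...,2];a2=z['a']
rect(box(310,360,235,295)&(Z>.155)&(Z<.19),'handle s')
rect(box(280,300,222,242)&(Z>.2),'shackle s')
rect(box(250,355,235,345)&(Z>.17)&(Z<.19),'cabtop s')
rect(box(250,315,180,240)&(Z>.034)&(Z<.06)&(W[...,0]<.46),'packs s')
rect(box(340,500,305,455)&(Z>.055)&(Z<.08),'tote rim s')
E
```

```text
cabtop 3231 [0.6479 0.0128] [0.2589 0.1208] 85.6 z [0.1727 0.1789 0.1856]
handle 771 [0.5613 0.0182] [0.0702 0.1717] 0.7 z [0.1694 0.1777 0.185 ]
shackle 32 [ 0.5034 -0.1228] [0.0289 0.1556] 79.6 z [0.2068 0.2176 0.9795]
tote rim 791 [0.528  0.3445] [0.296  0.2263] 3.1 z [0.0573 0.069  0.0768]
tote >.03 1248 [0.5369 0.185 ] [0.2959 0.5461] 3.2 z [0.0342 0.065  0.0781]
p3 571 [ 0.4907 -0.2141] [0.1106 0.245 ] 2.8 z [0.0375 0.0447 0.0533]
p4 565 [ 0.4823 -0.2591] [0.3279 0.1097] 89.3 z [0.0365 0.0443 0.0533]
tray 2165 [ 0.4983 -0.3459] [0.2033 0.2375] 0.3 z [0.0047 0.01   0.0204]
table z 0.001885036033907217 tray [4.67263852e-06 1.07091672e-02 4.76760519e-02]
handle s 1258 [0.5674 0.0312] [0.1628 0.1071] 55.0 z [0.1725 0.1782 0.1814]
shackle s 15 [ 0.5789 -0.1252] [0.0052 0.0083] 52.4 z [0.2016 0.2098 0.2149]
cabtop s 5007 [0.6189 0.011 ] [0.2692 0.1765] 85.1 z [0.1747 0.1783 0.1814]
packs s 177 [ 0.4494 -0.3466] [0.1335 0.0345] 81.6 z [0.0377 0.0444 0.0485]
tote rim s 1652 [0.5283 0.296 ] [0.2986 0.3172] 3.5 z [0.0566 0.0677 0.0728]
```

View pics/crop1.png

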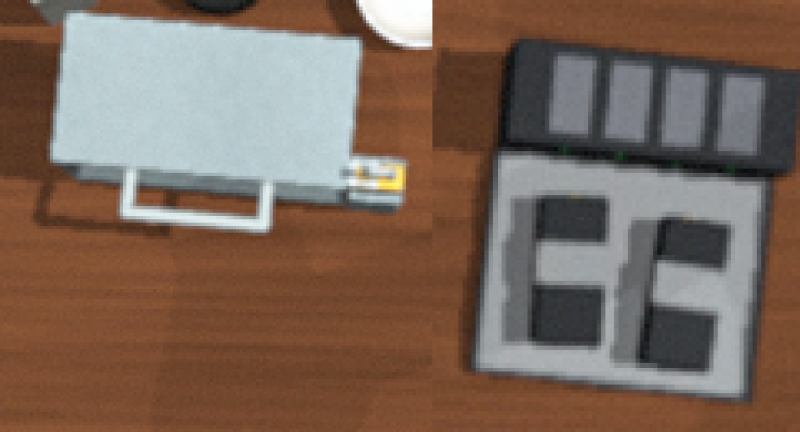

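```bash
python3 - <<'E'
from h import *
for name,bs in (("top",dict(cab=(220,330,170,215,.17,.187),handle=(245,305,222,245,.165,.185),shk=(316,342,210,235,.2,.23),tote=(125,220,185,295,.055,.08),p3=(367,395,230,275,.036,.055),p4=(395,424,235,280,.036,.055))),
  ("scene",dict(cab=(250,355,235,345,.17,.187),handle=(310,360,240,295,.165,.185),shk=(278,304,220,245,.2,.225),tote=(340,500,305,455,.055,.078),p3=(255,315,180,240,.036,.055)))):
    z=np.load(f'/tmp/{name}.npz');a,W=z['a'],z['W'];Z=W[...,2]
    for k,(u0,u1,v0,v1,lo,hi) in bs.items():
        m=np.zeros(Z.shape,np.uint8);m[v0:v1,u0:u1]=(Z[v0:v1,u0:u1]>lo)&(Z[v0:v1,u0:u1]<hi)
        n,l,s,c=cv2.connectedComponentsWithStats(m,connectivity=4)
        for i in np.argsort(-s[1:,4])[:3]+1:
            if s[i,4]<8: continue
            q=l==i;p=W[q];r=cv2.minAreaRect(p[:,:2].astype(np.float32));print(name,k,s[i].tolist(),np.round(r[0],4),np.round(r[1],3),round(r[2],1),'mean',np.round(p.mean(0),4))
E
```

```text
top cab [231, 174, 92, 41, 3154] [0.6479 0.0128] [0.259 0.121] 85.6 mean [0.6515 0.0168 0.1788]
top handle [250, 222, 55, 18, 339] [0.5513 0.0109] [0.05  0.157] 0.5 mean [0.5495 0.0101 0.1766]
top shk [323, 220, 11, 4, 30] [ 0.5757 -0.1361] [0.029 0.007] 83.0 mean [ 0.5755 -0.1359  0.2165]
top tote [136, 192, 74, 96, 790] [0.528  0.3445] [0.296 0.226] 3.1 mean [0.5331 0.3495 0.0684]
top p3 [373, 235, 18, 36, 544] [ 0.4953 -0.3072] [0.051 0.111] 87.8 mean [ 0.4954 -0.3068  0.0448]
top p4 [398, 240, 21, 36, 528] [ 0.4804 -0.3922] [0.052 0.107] 81.1 mean [ 0.4801 -0.3915  0.0447]
scene cab [257, 235, 97, 96, 5006] [0.6189 0.011 ] [0.269 0.177] 85.1 mean [0.6382 0.0225 0.1782]
scene handle [310, 243, 44, 52, 1258] [0.5674 0.0312] [0.163 0.107] 55.0 mean [0.5897 0.0378 0.1778]
scene shk [290, 220, 5, 7, 22] [ 0.5783 -0.1268] [0.009 0.008] 86.1 mean [ 0.5785 -0.1265  0.2114]
scene tote [348, 310, 150, 143, 1601] [0.5255 0.3428] [0.299 0.223] 3.5 mean [0.5289 0.3422 0.0665]
scene tote [340, 325, 12, 11, 50] [0.6042 0.1451] [0.003 0.035] 85.3 mean [0.6043 0.1453 0.0664]
scene p3 [266, 202, 37, 24, 433] [ 0.4976 -0.3091] [0.056 0.112] 88.3 mean [ 0.4997 -0.3068  0.044 ]
scene p3 [257, 186, 36, 21, 409] [ 0.4814 -0.3936] [0.057 0.112] 81.4 mean [ 0.4831 -0.3901  0.0441]
scene p3 [255, 233, 14, 7, 50] [ 0.6093 -0.2592] [0.006 0.043] 87.0 mean [ 0.6064 -0.2589  0.0458]
```

```bash
cat >> h.py <<'E'
def ray(name,uv,zp):
    c=get_calibration(name);K=np.array(c["K"]);T=np.array(c["T"])
    p=cv2.undistortPoints(np.array(uv,float).reshape(-1,1,2),K,np.array([c["k1"],0,0,0,0.])).reshape(-1,2)
    d=np.c_[p,np.ones(len(p))]@T[:3,:3].T;o=T[:3,3]
    return o+d*((zp-o[2])/d[:,2])[:,None]
E
python3 - <<'E'
from h import *
z=np.load('/tmp/top.npz');W=z['W'];a=z['a']
yaw=np.radians(-4.4);R=np.array([[np.cos(yaw),-np.sin(yaw)],[np.sin(yaw),np.cos(yaw)]])
m=np.zeros(W.shape[:2],bool);m[222:246,245:305]=1;m&=(W[...,2]>.165)&(W[...,2]<.187)
p=W[m][:,:2]@R  # cab axes
print('handle bar: front',np.percentile(p[:,0],[0.5,2,10,30]),'y',np.percentile(p[:,1],[1,99]))
b=p[p[:,0]<np.percentile(p[:,0],.5)+.014];print(len(b),b.mean(0),b.min(0),b.max(0),'world',R@b.mean(0))
m=np.zeros(W.shape[:2],bool);m[170:240,215:335]=1;m&=(W[...,2]>.17)&(W[...,2]<.187)
p=W[m][:,:2]@R;h=np.histogram(p[:,0],np.arange(.48,.74,.004));print([(round(x,3),int(n)) for x,n in zip(h[1],h[0]) if n])
q=p[p[:,0]>.61];print('cab y',np.percentile(q[:,1],[.5,99.5]),'xmax',np.percentile(q[:,0],99.5))
print('shackle cab',np.array([.577,-.131])@R)
# rays for bar ends, scene & top
print(ray('top',[[251,234],[296,238]],.178))
c=cv2.resize(z['a'][205:245,240:345],(840,320),interpolation=3)
s=np.load('/tmp/scene.npz')['a'];cv2.imwrite('pics/crop2.png',cv2.resize(s[210:300,250:370],(800,600),interpolation=3)[...,::-1])
E
```

```text
handle bar: front [0.52675321 0.52711165 0.52905918 0.53340391] y [-0.02197561  0.12911771]
189 [0.53285793 0.06338728] [ 0.52654434 -0.00100817] [0.54056602 0.13052022] world [0.53615048 0.02232012]
[(np.float64(0.524), 16), (np.float64(0.528), 60), (np.float64(0.532), 60), (np.float64(0.536), 39), (np.float64(0.54), 12), (np.float64(0.544), 8), (np.float64(0.548), 9), (np.float64(0.552), 9), (np.float64(0.556), 10), (np.float64(0.56), 9), (np.float64(0.564), 3), (np.float64(0.568), 50), (np.float64(0.572), 130), (np.float64(0.576), 130), (np.float64(0.58), 131), (np.float64(0.584), 121), (np.float64(0.588), 123), (np.float64(0.592), 126), (np.float64(0.596), 119), (np.float64(0.6), 129), (np.float64(0.604), 109), (np.float64(0.608), 118), (np.float64(0.612), 121), (np.float64(0.616), 112), (np.float64(0.62), 111), (np.float64(0.624), 121), (np.float64(0.628), 110), (np.float64(0.632), 113), (np.float64(0.636), 120), (np.float64(0.64), 110), (np.float64(0.644), 118), (np.float64(0.648), 117), (np.float64(0.652), 118), (np.float64(0.656), 119), (np.float64(0.66), 114), (np.float64(0.664), 115), (np.float64(0.668), 115), (np.float64(0.672), 114), (np.float64(0.676), 117), (np.float64(0.68), 112), (np.float64(0.684), 113), (np.float64(0.688), 126), (np.float64(0.692), 114), (np.float64(0.696), 114), (np.float64(0.7), 81), (np.float64(0.704), 4)]
cab y [-0.06570403  0.18955653] xmax 0.702826919148687
shackle cab [ 0.58534963 -0.08634703]
[[ 0.54004116  0.08549111  0.178     ]
 [ 0.52982579 -0.04477304  0.178     ]]
```

View pics/crop2.png

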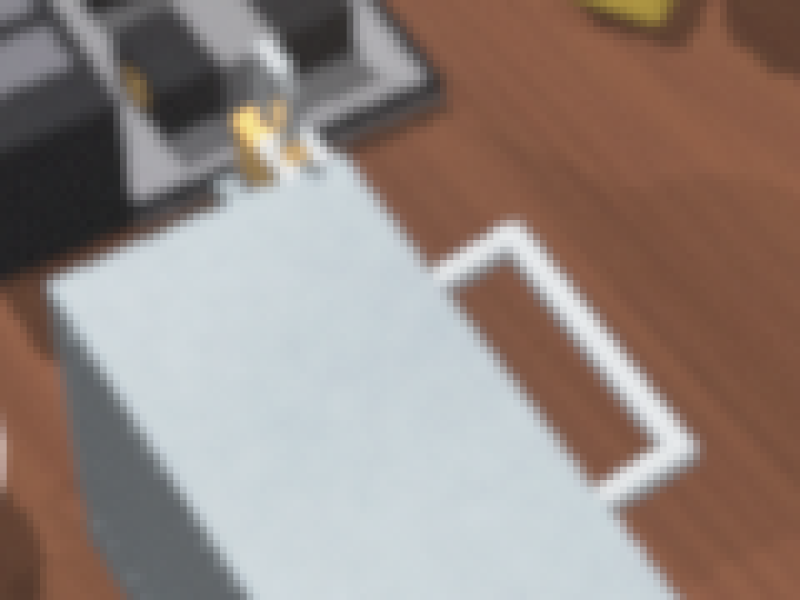

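The crop shows the handle bar running from about (515,235) to (690,445) at the bin's front, with the shackle at (270,60). I put the handle at about (0.535, 0.021) and the pivot at about (0.605, 0.016), with a cabinet yaw of -4.4°.

>>> drive_tool(
  deltas=[
    [[0,0,61],[0.316,0.498,0.0],41],
    [[0,0,61],[0.316,0.498,0.0],41],
    [[0,0,61],[0.316,0.498,0.0],41],
    [[0,0,61],[0.316,0.498,0.0],41],
    [[0,0,61],[0.316,0.498,0.0],41],
    [[0,0,61],[0.316,0.498,0.0],41],
    [[0,0,61],[0.316,0.498,0.0],41],
    [[0,0,61],[0.316,0.498,0.0],41],
    [[0,0,61],[0.316,0.498,0.0],41],
    [[0,0,61],[0.316,0.498,0.0],41],
    [[0,0,61],[0.316,0.498,0.0],41],
    [[0,0,61],[0.316,0.498,0.0],41],
  ],
)

```text
time: 1.1
tcp_pos: [0.4871, -0.0529, 0.4045]
eef_rot: [0.733, 0.68, -0.0, -0.0]
force: [1.6, -0.4, 0.5]
grip_width: 0.035
grasp_force: 0.0
```

>>> drive_tool(
  deltas=[
    [[0,0,0],[0.024,0.037,0.0],41],
    [[0,0,0],[0.048,0.074,0.0],41],
    [[0,0,0],[0.048,0.074,0.0],41],
    [[0,0,0],[0.048,0.074,-0.02],41],
    [[0,0,0],[0.048,0.074,-0.04],41],
    [[0,0,0],[0.048,0.074,-0.055],41],
    [[0,0,0],[0.048,0.074,-0.07],41],
    [[0,0,0],[0.048,0.074,-0.08],41],
    [[0,0,0],[0.048,0.074,-0.08],41],
  ],
)

```text
time: 1.85
tcp_pos: [0.5339, 0.0188, 0.3222]
eef_rot: [0.734, 0.68, -0.002, -0.001]
force: [-0.4, -0.3, 0.1]
grip_width: 0.0349
grasp_force: 0.0
```

```bash
python3 - <<'E'
from h import *
o=get_obs();print(np.round(o['joint_positions'],3),o['force'],tip_extent)
a,d=look('top','pics/t1.png');b,_=look('scene','pics/s1.png')
cv2.imwrite('pics/c3.png',np.hstack([cv2.resize(a[170:270,220:320],(400,400)),cv2.resize(b[200:310,270:380],(400,400))])[...,::-1])
E
```

```text
[ 0.035  0.158 -0.183  1.234 -0.     1.682] [-0.37332762 -0.30237471  0.06315928] 0.1734
```

View pics/c3.png

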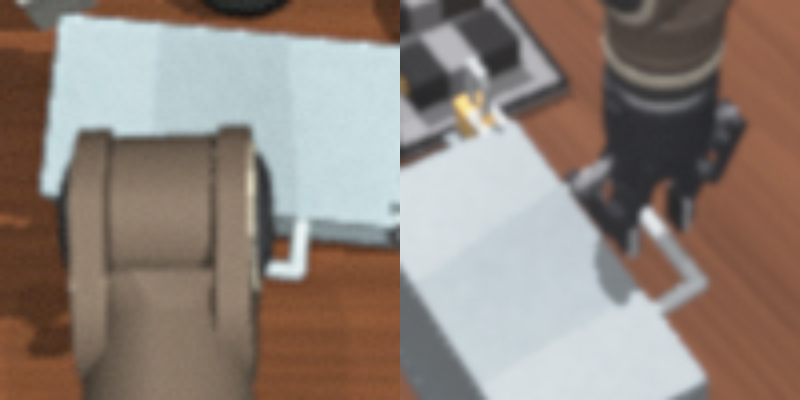

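The left crop shows the wrist over the handle. The right crop shows the fingers straddling the bar at about (645,230).

```bash
python3 - <<'E'
import numpy as np
from scipy.spatial.transform import Rotation as R
y=np.array([.077,.997,0]);y/=np.linalg.norm(y)
P=np.array([.605,.0156,.04]);T=np.array([.5345,.0196,.3245])
for th in np.arange(4,49,4):
    t=min(th,43);v=-t*y
    print(np.round(v,1),np.round(P+R.from_rotvec(v,degrees=True).apply(T-P)-T,3))
E
```

```text
[-0.3 -4.  -0. ] [-0.02   0.002 -0.006]
[-0.6 -8.  -0. ] [-0.039  0.003 -0.013]
[ -0.9 -12.   -0. ] [-0.057  0.004 -0.021]
[ -1.2 -16.   -0. ] [-0.075  0.006 -0.03 ]
[ -1.5 -19.9  -0. ] [-0.093  0.007 -0.041]
[ -1.8 -23.9  -0. ] [-0.109  0.008 -0.053]
[ -2.2 -27.9  -0. ] [-0.125  0.01  -0.066]
[ -2.5 -31.9  -0. ] [-0.14   0.011 -0.081]
[ -2.8 -35.9  -0. ] [-0.153  0.012 -0.096]
[ -3.1 -39.9  -0. ] [-0.166  0.013 -0.112]
[ -3.3 -42.9  -0. ] [-0.175  0.013 -0.125]
[ -3.3 -42.9  -0. ] [-0.175  0.013 -0.125]
```

>>> drive_tool(
  deltas=[
    [[0,0,0],[0,0,0],10],
    [[0,0,0],[0,0,0],0],
    [[0,0,0],[0,0,0],0],
    [[0,0,0],[0,0,0],0],
    [[0,0,0],[0,0,0],0],
  ],
  grip_force=25,
)

```text
time: 2.37
tcp_pos: [0.5351, 0.0189, 0.3258]
eef_rot: [0.734, 0.68, 0.001, 0.001]
force: [1.9, -0.9, 4.5]
grip_width: 0.0109
grasp_force: 24.6
```

>>> drive_tool(
  deltas=[
    [[-0.3,-4,0],[-0.02,0.002,-0.006],0],
    [[-0.6,-8,0],[-0.039,0.003,-0.013],0],
    [[-0.9,-12,0],[-0.057,0.004,-0.021],0],
    [[-1.2,-16,0],[-0.075,0.006,-0.03],0],
    [[-1.5,-20,0],[-0.093,0.007,-0.041],0],
    [[-1.8,-24,0],[-0.109,0.008,-0.053],0],
  ],
)

```text
time: 2.87
tcp_pos: [0.4261, 0.0273, 0.2716]
eef_rot: [0.717, 0.664, 0.145, 0.155]
force: [18.9, 3.9, -13.8]
grip_width: 0.011
grasp_force: 24.7
```

>>> drive_tool(
  deltas=[
    [[-0.3,-4,0],[-0.016,0.002,-0.013],0],
    [[-0.6,-8,0],[-0.031,0.003,-0.028],0],
    [[-0.9,-12,0],[-0.044,0.004,-0.043],0],
    [[-1.2,-16,0],[-0.057,0.005,-0.059],0],
    [[-1.4,-18.5,0],[-0.065,0.005,-0.07],0],
    [[-1.4,-18.5,0],[-0.065,0.005,-0.07],0],
    [[-1.4,-18.5,0],[-0.065,0.005,-0.07],41],
    [[-1.4,-18.5,0],[-0.065,0.005,-0.07],41],
    [[-1.4,-18.5,0],[-0.065,0.005,-0.07],41],
  ],
)

```text
time: 3.62
tcp_pos: [0.3603, 0.0319, 0.2015]
eef_rot: [0.683, 0.633, 0.247, 0.266]
force: [-0.7, 0.8, -0.8]
grip_width: 0.0348
grasp_force: 0.0
```

>>> drive_tool(
  deltas=[
    [[0,0,0],[-0.028,0.002,0.03],41],
    [[0,0,0],[-0.055,0.004,0.06],41],
    [[0,0,0],[-0.082,0.006,0.09],60],
    [[-60.7,4.7,66.3],[-0.08,-0.03,0.13],70],
    [[-60.7,4.7,66.3],[-0.08,-0.08,0.13],70],
    [[-60.7,4.7,66.3],[-0.08,-0.12,0.13],70],
    [[-60.7,4.7,66.3],[-0.08,-0.16,0.13],70],
    [[-60.7,4.7,66.3],[-0.08,-0.16,0.13],70],
    [[-60.7,4.7,66.3],[-0.08,-0.16,0.13],70],
    [[-60.7,4.7,66.3],[-0.08,-0.16,0.13],70],
    [[-60.7,4.7,66.3],[-0.08,-0.16,0.13],70],
    [[-60.7,4.7,66.3],[-0.08,-0.16,0.13],70],
  ],
)

```text
time: 4.62
tcp_pos: [0.2803, -0.1292, 0.3315]
eef_rot: [0.335, 0.871, 0.102, 0.345]
force: [-0.0, 0.3, -0.4]
grip_width: 0.0599
grasp_force: 0.0
```

```bash
python3 - <<'E'
from h import *
from scipy.spatial.transform import Rotation as R
o=get_obs();print(np.round(o['joint_positions'],3),o['tcp_pos'],np.round(R.from_quat(o['eef_rot']).as_matrix(),3).tolist())
a,d=look('top','pics/t2.png');b,_=look('scene','pics/s2.png')
cv2.imwrite('pics/c4.png',np.hstack([cv2.resize(a[165:275,210:320],(400,400)),cv2.resize(b[230:360,250:380],(400,400))])[...,::-1])
E
```

```text
[-0.553 -0.638 -0.885  0.646  0.311  0.291] [ 0.28031808 -0.12918972  0.33148515] [[-0.538, 0.513, 0.669], [0.653, 0.755, -0.054], [-0.533, 0.408, -0.742]]
```

View pics/c4.png

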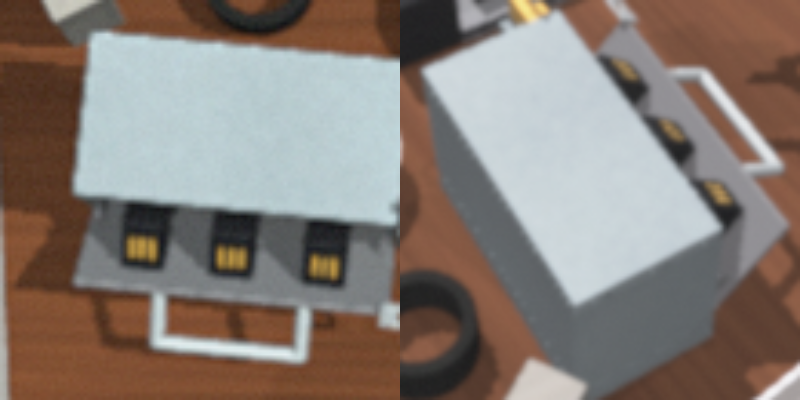

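```bash
python3 - <<'E'
from h import *
yaw=np.radians(-4.4);R=np.array([[np.cos(yaw),-np.sin(yaw)],[np.sin(yaw),np.cos(yaw)]])
for n,(u0,u1,v0,v1) in dict(top=(230,320,215,255),scene=(300,380,235,320)).items():
    z=np.load(f'/tmp/{n}.npz');a,W=z['a'],z['W']
    h=cv2.cvtColor(a,cv2.COLOR_RGB2HSV);m=np.zeros(h.shape[:2],np.uint8)
    s=(h[...,0]>12)&(h[...,0]<32)&(h[...,1]>90)&(h[...,2]>70);m[v0:v1,u0:u1]=s[v0:v1,u0:u1]
    m=cv2.morphologyEx(m,cv2.MORPH_CLOSE,np.ones((3,3)))
    N,l,st,c=cv2.connectedComponentsWithStats(m)
    for i in range(1,N):
        if st[i,4]<15: continue
        p=W[l==i];w=p.mean(0);w=np.median(p,0);q=(w[:2]-[.605,.0156])@R
        print(n,st[i].tolist(),np.round(c[i],1),'world',np.round(w,4),'pivotframe',np.round(q,4),round(w[2]-.04,4))
    # handle
z=np.load('/tmp/top.npz');W=z['W'];m=(W[...,2]>.07)&(W[...,2]<.11);k=np.zeros_like(m);k[248:268,245:300]=1;p=W[m&k];print('handle',len(p),np.median(p,0))
E
```

```text
top [244, 230, 10, 7, 59] [248.8 232.8] world [0.546  0.0971 0.1321] pivotframe [-0.065   0.0768] 0.0921
top [269, 232, 9, 7, 55] [273.  235.3] world [0.5404 0.0251 0.1304] pivotframe [-0.0652  0.0045] 0.0904
top [295, 235, 9, 7, 56] [298.9 237.8] world [ 0.5327 -0.0523  0.1312] pivotframe [-0.0669 -0.0733] 0.0912
scene [320, 250, 7, 6, 22] [323.  252.5] world [ 0.5329 -0.0498  0.1299] pivotframe [-0.0668 -0.0708] 0.0899
scene [335, 270, 7, 6, 23] [338.1 272.5] world [0.5407 0.0257 0.1315] pivotframe [-0.0649  0.0051] 0.0915
scene [349, 290, 9, 7, 33] [353.2 292.7] world [0.5473 0.0991 0.1293] pivotframe [-0.0639  0.0788] 0.0893
handle 212 [0.46699236 0.02955232 0.09561496]
```

```bash
cat >> h.py <<'E'
from scipy.spatial.transform import Rotation as Rot
def pose(tilt,yang):
    "tilt deg about cab y (forward), yang = world angle of tool y when down"
    t=np.radians(yang);y=np.array([np.cos(t),np.sin(t),0]);z=np.array([0,0,-1.]);D=np.c_[np.cross(y,z),y,z]
    return Rot.from_rotvec(-tilt*np.array([.0767,.997,0]),degrees=True)*Rot.from_matrix(D)
def go(Rt,t):
    o=get_obs();d=(Rt*Rot.from_quat(o['eef_rot']).inv()).as_rotvec(degrees=True)
    print('turn',np.round(d,1).tolist(),'shift',np.round(np.array(t)-o['tcp_pos'],3).tolist())
E
python3 -c "
from h import *
go(pose(42.5,85.6),[.4005,.1094,.289])"
```

```text
turn [-25.4, 1.6, 28.0] shift [0.12, 0.238, -0.043]
```

>>> drive_tool(
  deltas=[
    [[-25.4,1.6,28],[0.06,0.12,0],70],
    [[-25.4,1.6,28],[0.06,0.12,0],70],
    [[-25.4,1.6,28],[0.06,0.12,0],70],
    [[-25.4,1.6,28],[0.12,0.238,0],70],
    [[-25.4,1.6,28],[0.12,0.238,-0.02],70],
    [[-25.4,1.6,28],[0.12,0.238,-0.043],70],
    [[-25.4,1.6,28],[0.12,0.238,-0.043],70],
    [[-25.4,1.6,28],[0.12,0.238,-0.043],70],
    [[-25.4,1.6,28],[0.12,0.238,-0.043],70],
    [[-25.4,1.6,28],[0.12,0.238,-0.043],70],
  ],
)

```text
time: 5.55
tcp_pos: [0.4003, 0.1104, 0.288]
eef_rot: [0.035, 0.932, -0.013, 0.362]
force: [-0.3, 0.4, -0.1]
grip_width: 0.0603
grasp_force: 0.0
```

```bash
python3 -c "
from h import *
o=get_obs();print(o['tcp_pos'],o['joint_positions'])
go(pose(42.5,85.6),[.4545,.1054,.230])"
```

```text
[0.40033895 0.11037015 0.28804703] [ 0.35096632 -0.36528423 -0.8682125   0.37339197 -0.28216158  0.32313706]
turn [-0.0, -0.1, -0.1] shift [0.054, -0.005, -0.058]
```

Descend, grip, and check the force.

>>> drive_tool(
  deltas=[
    [[0,0,0],[0.014,-0.001,-0.015],70],
    [[0,0,0],[0.027,-0.002,-0.029],70],
    [[0,0,0],[0.041,-0.004,-0.044],70],
    [[0,0,0],[0.054,-0.005,-0.058],70],
    [[0,0,0],[0.054,-0.005,-0.058],30],
    [[0,0,0],[0.054,-0.005,-0.058],20],
    [[0,0,0],[0.054,-0.005,-0.058],20],
    [[0,0,0],[0.054,-0.005,-0.058],20],
    [[0,0,0],[0.054,-0.005,-0.058],20],
  ],
  grip_force=60,
)

```text
time: 6.3
tcp_pos: [0.4541, 0.1047, 0.2314]
eef_rot: [0.035, 0.931, -0.013, 0.363]
force: [-0.6, 0.1, -1.8]
grip_width: 0.0353
grasp_force: 59.9
```

>>> drive_tool(
  deltas=[
    [[0,0,0],[-0.014,0.001,0.016],20],
    [[0,0,0],[-0.028,0.002,0.031],20],
    [[0,0,0],[-0.043,0.003,0.047],20],
    [[0,0,0],[-0.057,0.004,0.063],20],
    [[0,0,0],[-0.065,0.005,0.085],20],
    [[0,0,0],[-0.065,0.005,0.11],20],
    [[0,0,0],[-0.065,0.01,0.13],20],
  ],
)

```text
time: 6.88
tcp_pos: [0.3884, 0.1146, 0.3629]
eef_rot: [0.035, 0.931, -0.013, 0.364]
force: [0.5, -0.4, -2.2]
grip_width: 0.0354
grasp_force: 65.1
```

```bash
python3 - <<'E'
from h import *
o=get_obs();print(o['grip_width'],o['grasp_force'],o['force'])
go(pose(0,93),[.578,.414,.36])
a,d=look('scene','pics/s3.png');W=world('scene',d);Z=W[...,2]
m=np.zeros(Z.shape,np.uint8);m[305:455,340:500]=((Z>.055)&(Z<.078))[305:455,340:500]
n,l,s,c=cv2.connectedComponentsWithStats(m);i=1+np.argmax(s[1:,4]);print(cv2.minAreaRect(W[l==i][:,:2].astype(np.float32)))
cv2.imwrite('pics/c5.png',a[130:430,200:600,::-1])
E
```

```text
0.03539397223461199 65.10896444320679 [ 0.51907059 -0.41218137 -2.24024166]
turn [0.4, 42.7, 7.0] shift [0.19, 0.299, -0.003]
((0.5255704522132874, 0.34267887473106384), (0.3017028570175171, 0.22356300055980682), 3.4601807594299316)
```

View pics/c5.png

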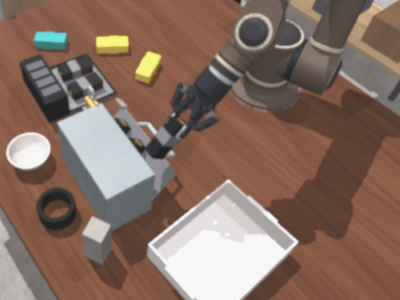

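The crop shows the pack held clear of the bin at about (165,140), and the tote is unmoved.

>>> drive_tool(
  deltas=[
    [[0.1,8,1],[0.01,0.04,0],20],
    [[0.2,16,3],[0.03,0.08,0],20],
    [[0.3,24,5],[0.06,0.12,0],20],
    [[0.4,32,7],[0.09,0.15,0],20],
    [[0.4,40,7],[0.12,0.18,0],20],
    [[0.4,42.7,7],[0.14,0.21,0],20],
    [[0.4,42.7,7],[0.16,0.24,0],20],
    [[0.4,42.7,7],[0.175,0.27,0],20],
    [[0.4,42.7,7],[0.19,0.299,0],20],
    [[0.4,42.7,7],[0.19,0.299,-0.01],20],
    [[0.4,42.7,7],[0.19,0.299,-0.03],20],
    [[0.4,42.7,7],[0.19,0.299,-0.05],20],
  ],
)

```text
time: 7.93
tcp_pos: [0.58, 0.415, 0.3096]
eef_rot: [-0.027, 1.0, -0.0, -0.0]
force: [-0.3, 0.0, -2.4]
grip_width: 0.0353
grasp_force: 65.0
```

```bash
python3 - <<'E'
from h import *
o=get_obs();print(o['grip_width'],o['grasp_force'],o['force'],o['joint_positions'])
go(pose(0,93),[.578,.414,.253])
E
```

```text
0.03527887542287334 65.04796028137207 [-0.34070399  0.01006133 -2.38508242] [6.21047218e-01 5.02823302e-01 2.64082572e-01 1.33276403e+00
 6.28482523e-05 5.66469151e-01]
turn [0.0, -0.0, -0.1] shift [-0.002, -0.001, -0.057]
```

>>> drive_tool(
  deltas=[
    [[0,0,0],[-0.002,-0.001,-0.02],20],
    [[0,0,0],[-0.002,-0.001,-0.035],20],
    [[0,0,0],[-0.002,-0.001,-0.046],20],
    [[0,0,0],[-0.002,-0.001,-0.052],20],
    [[0,0,0],[-0.002,-0.001,-0.055],20],
    [[0,0,0],[-0.002,-0.001,-0.057],20],
    [[0,0,0],[-0.002,-0.001,-0.058],20],
  ],
)

```text
time: 8.52
tcp_pos: [0.5779, 0.413, 0.2535]
eef_rot: [-0.027, 1.0, -0.0, -0.0]
force: [0.1, 0.6, -1.8]
grip_width: 0.0352
grasp_force: 64.9
```

>>> drive_tool(
  deltas=[
    [[0,0,0],[0,0,-0.001],20],
    [[0,0,0],[0,0,-0.002],20],
    [[0,0,0],[0,0,-0.003],20],
  ],
)

```text
time: 8.77
tcp_pos: [0.578, 0.413, 0.2525]
eef_rot: [-0.027, 1.0, 0.0, 0.001]
force: [-2.3, -3.3, 12.1]
grip_width: 0.0354
grasp_force: 66.8
```

>>> drive_tool(
  deltas=[
    [[0,0,0],[0,0,0.001],40],
    [[0,0,0],[0,0,0.001],70],
    [[0,0,0],[0,0,0.001],70],
    [[0,0,0],[0,0,0.03],70],
    [[0,0,0],[0,0,0.07],70],
    [[0,0,0],[0,0,0.105],70],
    [[0,0,0],[-0.02,-0.04,0.105],70],
    [[0,-7,-1],[-0.04,-0.08,0.105],70],
    [[0,-14,-2],[-0.06,-0.12,0.105],70],
    [[0,-21,-3],[-0.08,-0.155,0.105],70],
    [[0,-28,-5],[-0.1,-0.19,0.105],70],
    [[0,-35,-6],[-0.12,-0.225,0.105],70],
  ],
)

```text
time: 9.77
tcp_pos: [0.4595, 0.1917, 0.355]
eef_rot: [0.027, 0.953, -0.008, 0.303]
force: [1.0, 0.1, 0.4]
grip_width: 0.0601
grasp_force: 0.0
```

```bash
python3 - <<'E'
from h import *
o=get_obs();print(o['grip_width'],o['force'],o['tcp_pos'])
go(pose(42.5,85.6),[.391,.037,.293])
a,d=look('scene','pics/s4.png')
cv2.imwrite('pics/c6.png',a[130:480,150:600,::-1])
E
```

```text
0.060051310565813344 [0.99799463 0.10646855 0.44750742] [0.45948241 0.19173682 0.35501433]
turn [-0.5, -7.2, -1.2] shift [-0.068, -0.155, -0.062]
```

View pics/c6.png

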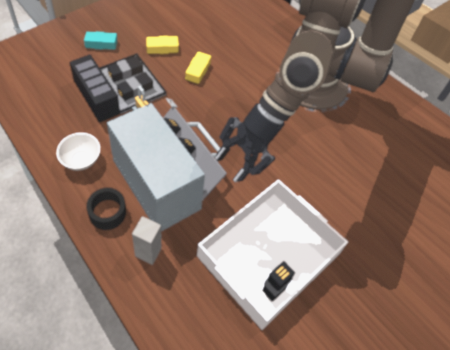

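The first pack stands in the tote at about (280,280).

>>> drive_tool(
  deltas=[
    [[-0.5,-7.2,-1.2],[-0.02,-0.04,0],70],
    [[-0.5,-7.2,-1.2],[-0.036,-0.08,-0.01],70],
    [[-0.5,-7.2,-1.2],[-0.052,-0.118,-0.025],70],
    [[-0.5,-7.2,-1.2],[-0.068,-0.155,-0.045],70],
    [[-0.5,-7.2,-1.2],[-0.068,-0.155,-0.062],70],
    [[-0.5,-7.2,-1.2],[-0.068,-0.155,-0.062],70],
    [[-0.5,-7.2,-1.2],[-0.056,-0.156,-0.075],70],
    [[-0.5,-7.2,-1.2],[-0.042,-0.157,-0.09],70],
    [[-0.5,-7.2,-1.2],[-0.027,-0.158,-0.107],70],
    [[-0.5,-7.2,-1.2],[-0.01,-0.159,-0.125],70],
    [[-0.5,-7.2,-1.2],[-0.01,-0.159,-0.125],70],
  ],
)

```text
time: 10.73
tcp_pos: [0.4525, 0.035, 0.2276]
eef_rot: [0.035, 0.933, -0.014, 0.357]
force: [-1.0, -0.3, 0.1]
grip_width: 0.0601
grasp_force: 0.0
```

>>> drive_tool(
  deltas=[
    [[0,0,0],[-0.002,-0.002,0.002],30],
    [[0,0,0],[-0.002,-0.002,0.002],20],
    [[0,0,0],[-0.002,-0.002,0.002],20],
    [[0,0,0],[-0.002,-0.002,0.002],20],
    [[0,0,0],[-0.002,-0.002,0.002],20],
  ],
)

```text
time: 11.15
tcp_pos: [0.4485, 0.0326, 0.2327]
eef_rot: [0.035, 0.932, -0.014, 0.359]
force: [-0.6, 0.9, 0.9]
grip_width: 0.0352
grasp_force: 62.2
```

```bash
python3 - <<'E'
from h import *
o=get_obs();print(o['grip_width'],o['grasp_force'],o['force'],o['tcp_pos'])
go(pose(0,93),[.582,.346,.36])
E
```

```text
0.03516399387181744 62.17363357543945 [-0.57942026  0.90167165  0.92851464] [0.44854144 0.03257643 0.2327145 ]
turn [0.5, 42.2, 7.0] shift [0.133, 0.313, 0.127]
```

>>> drive_tool(
  deltas=[
    [[0,0,0],[-0.014,0.001,0.016],20],
    [[0,0,0],[-0.028,0.002,0.031],20],
    [[0,0,0],[-0.043,0.003,0.047],20],
    [[0,0,0],[-0.057,0.004,0.063],20],
    [[0,0,0],[-0.06,0.01,0.095],20],
    [[0,0,0],[-0.06,0.03,0.127],20],
    [[0,7,1],[-0.04,0.07,0.13],20],
    [[0,14,2],[-0.02,0.105,0.13],20],
    [[0,21,3],[0,0.14,0.13],20],
    [[0,28,5],[0.02,0.175,0.13],20],
    [[0.5,35,6],[0.045,0.208,0.13],20],
    [[0.5,42.2,7],[0.07,0.24,0.13],20],
  ],
)

```text
time: 12.15
tcp_pos: [0.519, 0.2743, 0.3624]
eef_rot: [-0.027, 1.0, 0.0, -0.002]
force: [1.4, 0.4, -3.6]
grip_width: 0.0351
grasp_force: 65.1
```

```bash
cat > tote.py <<'E'
from h import *
import sys
o=get_obs();print(o['grip_width'],o['grasp_force'],o['force'],o['tcp_pos'])
x,y,z=map(float,sys.argv[1:]);
go(pose(0,93),[x,y,z])
a,d=look('scene','pics/last.png');W=world('scene',d);Z=W[...,2]
m=np.zeros(Z.shape,np.uint8);m[295:465,330:520]=((Z>.055)&(Z<.078))[295:465,330:520]
n,l,s,c=cv2.connectedComponentsWithStats(m);i=1+np.argmax(s[1:,4]);print(cv2.minAreaRect(W[l==i][:,:2].astype(np.float32)))
E
python3 tote.py .582 .346 .36
```

```text
0.03508340303517475 65.07758259773254 [ 1.41671261  0.39241793 -3.61062711] [0.518954   0.27428252 0.36243647]
turn [-0.0, -0.2, -0.1] shift [0.063, 0.072, -0.002]
((0.5255171060562134, 0.34274449944496155), (0.2997313439846039, 0.22346939146518707), 3.563793897628784)
```

>>> drive_tool(
  deltas=[
    [[0,0,0],[0.02,0.025,0],20],
    [[0,0,0],[0.042,0.048,0],20],
    [[0,0,0],[0.063,0.072,-0.01],20],
    [[0,0,0],[0.063,0.072,-0.035],20],
    [[0,0,0],[0.063,0.072,-0.06],20],
    [[0,0,0],[0.063,0.072,-0.08],20],
    [[0,0,0],[0.063,0.072,-0.095],20],
    [[0,0,0],[0.063,0.072,-0.103],20],
    [[0,0,0],[0.063,0.072,-0.106],20],
    [[0,0,0],[0.063,0.072,-0.107],20],
    [[0,0,0],[0.063,0.072,-0.108],20],
    [[0,0,0],[0.063,0.072,-0.108],20],
  ],
)

```text
time: 13.2
tcp_pos: [0.582, 0.3444, 0.2549]
eef_rot: [-0.026, 1.0, 0.0, 0.001]
force: [0.5, 0.1, -3.5]
grip_width: 0.0352
grasp_force: 64.8
```

>>> drive_tool(
  deltas=[
    [[0,0,0],[0,0,-0.001],20],
    [[0,0,0],[0,0,-0.002],20],
    [[0,0,0],[0,0,-0.002],40],
    [[0,0,0],[0,0,-0.001],70],
    [[0,0,0],[0,0,0],70],
    [[0,0,0],[0,0,0.03],70],
    [[0,0,0],[0,0,0.07],70],
    [[0,0,0],[0,-0.01,0.105],70],
    [[0,-7,-1],[-0.02,-0.05,0.105],70],
    [[0,-14,-2],[-0.04,-0.085,0.105],70],
    [[0,-21,-3],[-0.06,-0.12,0.105],70],
    [[0,-28,-5],[-0.08,-0.155,0.105],70],
  ],
)

```text
time: 14.2
tcp_pos: [0.5013, 0.1882, 0.3594]
eef_rot: [0.018, 0.969, -0.007, 0.245]
force: [-0.4, -1.0, 1.0]
grip_width: 0.0597
grasp_force: 0.0
```

```bash
python3 - <<'E'
from h import *
o=get_obs();print(o['grip_width'],o['force'],o['tcp_pos'])
go(pose(42.5,85.6),[.385,-.040,.293])
E
```

```text
0.05974863934372128 [-0.36701734 -1.02219654  1.04837369] [0.50128888 0.18818288 0.35941179]
turn [-0.6, -14.2, -2.1] shift [-0.116, -0.228, -0.066]
```

>>> drive_tool(
  deltas=[
    [[-0.2,-5,-0.7],[-0.02,-0.036,0],70],
    [[-0.4,-10,-1.4],[-0.04,-0.072,0],70],
    [[-0.6,-14.2,-2.1],[-0.06,-0.108,0],70],
    [[-0.6,-14.2,-2.1],[-0.08,-0.144,0],70],
    [[-0.6,-14.2,-2.1],[-0.1,-0.18,-0.01],70],
    [[-0.6,-14.2,-2.1],[-0.116,-0.21,-0.03],70],
    [[-0.6,-14.2,-2.1],[-0.116,-0.228,-0.055],70],
    [[-0.6,-14.2,-2.1],[-0.116,-0.228,-0.066],70],
    [[-0.6,-14.2,-2.1],[-0.116,-0.228,-0.066],70],
  ],
)

```text
time: 14.95
tcp_pos: [0.384, -0.0397, 0.29]
eef_rot: [0.036, 0.933, -0.014, 0.357]
force: [-1.2, 0.3, -0.7]
grip_width: 0.0598
grasp_force: 0.0
```

>>> drive_tool(
  deltas=[
    [[0,0,0],[0.015,-0.001,-0.016],70],
    [[0,0,0],[0.029,-0.002,-0.032],70],
    [[0,0,0],[0.044,-0.003,-0.047],70],
    [[0,0,0],[0.058,-0.004,-0.062],70],
    [[0,0,0],[0.058,-0.004,-0.062],70],
    [[0,0,0],[0.058,-0.004,-0.062],30],
    [[0,0,0],[0.058,-0.004,-0.062],20],
    [[0,0,0],[0.058,-0.004,-0.062],20],
    [[0,0,0],[0.058,-0.004,-0.062],20],
    [[0,0,0],[0.058,-0.004,-0.062],20],
  ],
)

```text
time: 15.78
tcp_pos: [0.4436, -0.0425, 0.2317]
eef_rot: [0.035, 0.932, -0.014, 0.36]
force: [0.7, 0.7, 1.7]
grip_width: 0.0351
grasp_force: 62.8
```

```bash
python3 - <<'E'
from h import *
o=get_obs();print(o['grip_width'],o['force'],o['tcp_pos'])
go(pose(0,93),[.586,.278,.36])
E
```

```text
0.03513662712426338 [0.6984733  0.69158561 1.72253969] [ 0.4436389  -0.0425084   0.23169371]
turn [0.5, 42.2, 6.9] shift [0.142, 0.321, 0.128]
```

>>> drive_tool(
  deltas=[
    [[0,0,0],[-0.014,0.001,0.016],20],
    [[0,0,0],[-0.028,0.002,0.031],20],
    [[0,0,0],[-0.043,0.003,0.047],20],
    [[0,0,0],[-0.057,0.004,0.063],20],
    [[0,0,0],[-0.06,0.01,0.095],20],
    [[0,0,0],[-0.06,0.03,0.127],20],
    [[0,7,1],[-0.04,0.07,0.13],20],
    [[0,14,2],[-0.02,0.105,0.13],20],
    [[0,21,3],[0,0.14,0.13],20],
    [[0,28,5],[0.02,0.175,0.13],20],
    [[0.5,35,6],[0.045,0.208,0.13],20],
    [[0.5,42.2,7],[0.07,0.24,0.13],20],
  ],
)

```text
time: 16.78
tcp_pos: [0.5152, 0.1976, 0.3674]
eef_rot: [-0.026, 1.0, -0.002, 0.005]
force: [0.5, 1.0, -1.8]
grip_width: 0.0355
grasp_force: 64.3
```

```bash
python3 tote.py .586 .278 .36
```

```text
0.035532266192181236 64.25177693367004 [ 0.51781921  0.96474304 -1.78173401] [0.51515193 0.19756837 0.36744526]
turn [0.2, 0.6, -0.0] shift [0.071, 0.08, -0.007]
((0.5259986519813538, 0.34253963828086853), (0.29892608523368835, 0.22390124201774597), 3.465385913848877)
```

>>> drive_tool(
  deltas=[
    [[0,0,0],[0.02,0.025,0],20],
    [[0,0,0],[0.042,0.052,0],20],
    [[0,0,0],[0.071,0.08,-0.01],20],
    [[0,0,0],[0.071,0.08,-0.035],20],
    [[0,0,0],[0.071,0.08,-0.06],20],
    [[0,0,0],[0.071,0.08,-0.08],20],
    [[0,0,0],[0.071,0.08,-0.095],20],
    [[0,0,0],[0.071,0.08,-0.102],20],
    [[0,0,0],[0.071,0.08,-0.105],20],
    [[0,0,0],[0.071,0.08,-0.107],20],
    [[0,0,0],[0.071,0.08,-0.108],20],
    [[0,0,0],[0.071,0.08,-0.108],20],
  ],
)

```text
time: 17.83
tcp_pos: [0.585, 0.2774, 0.2539]
eef_rot: [-0.026, 1.0, 0.0, 0.002]
force: [0.4, 0.2, -2.7]
grip_width: 0.0355
grasp_force: 63.9
```

>>> drive_tool(
  deltas=[
    [[0,0,0],[0,0,-0.001],20],
    [[0,0,0],[0,0,-0.002],20],
    [[0,0,0],[0,0,-0.002],40],
    [[0,0,0],[0,0,-0.001],70],
    [[0,0,0],[0,0,0],70],
    [[0,0,0],[0,0,0.03],70],
    [[0,0,0],[0,0,0.07],80],
    [[0,0,0],[-0.01,-0.01,0.11],90],
    [[0,0,0],[-0.04,-0.04,0.13],90],
    [[0,0,0],[-0.07,-0.08,0.13],90],
    [[0,0,0],[-0.09,-0.115,0.13],90],
    [[0,0,0],[-0.11,-0.15,0.13],90],
  ],
)

```text
time: 18.83
tcp_pos: [0.4788, 0.1357, 0.3835]
eef_rot: [-0.027, 1.0, 0.0, 0.002]
force: [0.6, -0.5, -0.2]
grip_width: 0.0769
grasp_force: 0.0
```

```bash
cat > tray.py <<'E'
from h import *
for name,(u0,u1,v0,v1) in dict(top=(340,445,215,300),scene=(235,330,170,250)).items():
    a,d=look(name,f'pics/tr_{name}.png');W=world(name,d);Z=W[...,2];m=np.zeros(Z.shape,np.uint8)
    s=(Z>.036)&(Z<.056)&(W[...,0]<.56);m[v0:v1,u0:u1]=s[v0:v1,u0:u1]
    n,l,s,c=cv2.connectedComponentsWithStats(m,connectivity=4)
    for i in range(1,n):
        if s[i,4]>80:
            p=W[l==i];r=cv2.minAreaRect(p[:,:2].astype(np.float32));print(name,s[i,4],np.round(r[0],4),np.round(r[1],3),round(r[2],1),np.median(p[:,2]))
E
python3 tray.py; python3 -c "
from h import *
go(pose(0,87.8),[.496,-.307,.30])
a=cv2.imread('pics/tr_scene.png');cv2.imwrite('pics/c7.png',a[140:460,220:560])"
```

```text
top 549 [ 0.495  -0.3071] [0.051 0.11 ] 86.8 0.04470256683886542
top 529 [ 0.4806 -0.3922] [0.052 0.108] 80.4 0.044878174484762834
scene 98 [ 0.3196 -0.4194] [0.03  0.089] 58.5 0.037698537670848964
scene 410 [ 0.4818 -0.3932] [0.058 0.112] 84.3 0.044208918716986956
scene 432 [ 0.4976 -0.3105] [0.059 0.11 ] 88.8 0.044559170623861055
turn [0.1, 0.1, -5.0] shift [0.019, -0.44, -0.084]
```

View pics/c7.png

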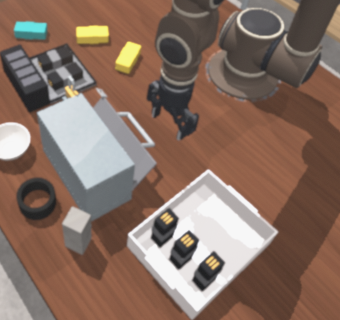

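All three bin packs stand in the tote, at about (165,228), (183,250) and (208,270). The tray packs are unchanged.

>>> drive_tool(
  deltas=[
    [[0,0,-5],[0.001,-0.04,0],85],
    [[0,0,-5],[0.003,-0.08,0],85],
    [[0,0,-5],[0.005,-0.12,0],85],
    [[0,0,-5],[0.007,-0.16,0],85],
    [[0,0,-5],[0.009,-0.2,0],85],
    [[0,0,-5],[0.011,-0.24,0],85],
    [[0,0,-5],[0.013,-0.28,0],85],
    [[0,0,-5],[0.015,-0.32,0],85],
    [[0,0,-5],[0.016,-0.36,0],85],
    [[0,0,-5],[0.017,-0.4,-0.02],85],
    [[0,0,-5],[0.019,-0.44,-0.05],85],
    [[0,0,-5],[0.019,-0.44,-0.09],85],
  ],
)

```text
time: 19.93
tcp_pos: [0.5003, -0.3072, 0.3008]
eef_rot: [0.019, 1.0, -0.003, 0.004]
force: [1.4, 0.7, 0.3]
grip_width: 0.0729
grasp_force: 0.0
```

```bash
python3 -c "
from h import *
go(pose(0,87.8),[.4965,-.308,.19])"
```

```text
turn [0.3, 0.5, -0.0] shift [-0.004, -0.001, -0.111]
```

>>> drive_tool(
  deltas=[
    [[0,0,0],[-0.002,-0.001,-0.03],85],
    [[0,0,0],[-0.002,-0.001,-0.06],85],
    [[0,0,0],[-0.002,-0.001,-0.085],85],
    [[0,0,0],[-0.002,-0.001,-0.097],85],
    [[0,0,0],[-0.002,-0.001,-0.102],85],
    [[0,0,0],[-0.002,-0.001,-0.102],85],
  ],
)

```text
time: 20.43
tcp_pos: [0.497, -0.303, 0.1952]
eef_rot: [0.017, 1.0, 0.0, -0.0]
force: [0.9, 0.8, 0.0]
grip_width: 0.0726
grasp_force: 0.0
```

>>> drive_tool(
  deltas=[
    [[0,0,0],[0,0,0],50],
    [[0,0,0],[0,0,0],40],
    [[0,0,0],[0,0,0],40],
    [[0,0,0],[0,0,0],40],
  ],
)

```text
time: 20.77
tcp_pos: [0.4979, -0.3039, 0.1988]
eef_rot: [0.017, 1.0, -0.001, 0.003]
force: [-0.3, -2.4, 6.3]
grip_width: 0.0485
grasp_force: 65.2
```

>>> drive_tool(
  deltas=[
    [[0,0,0],[0,0,0.02],40],
    [[0,0,0],[0,0,0.06],40],
    [[0,0,0],[0,0,0.1],40],
    [[0,0,0],[-0.02,0.01,0.135],40],
    [[0,0,0],[-0.035,0.04,0.165],40],
    [[0,0,0],[-0.05,0.08,0.17],40],
    [[0,0,1],[-0.05,0.12,0.17],40],
    [[0,0,2],[-0.05,0.16,0.17],40],
    [[0,0,3],[-0.05,0.2,0.17],40],
    [[0,0,4],[-0.05,0.24,0.17],40],
    [[0,0,5],[-0.05,0.28,0.17],40],
    [[0,0,5],[-0.05,0.32,0.17],40],
  ],
)

```text
time: 21.77
tcp_pos: [0.4461, 0.0186, 0.3668]
eef_rot: [-0.027, 1.0, 0.0, 0.001]
force: [1.6, 0.1, -2.9]
grip_width: 0.0487
grasp_force: 64.1
```

>>> drive_tool(
  deltas=[
    [[0,0,0],[0,0.04,0],40],
    [[0,0,0],[0,0.08,0],40],
    [[0,0,0],[0,0.12,0],40],
    [[0,0,0],[0,0.16,0],40],
    [[0,0,0],[0,0.2,0],40],
    [[0,0,0],[0,0.24,0],40],
    [[0,0,0],[0,0.28,0],40],
    [[0,0,0],[0,0.28,0],40],
  ],
)

```text
time: 22.43
tcp_pos: [0.4464, 0.3025, 0.3658]
eef_rot: [-0.03, 1.0, 0.002, 0.0]
force: [0.4, -0.1, -3.8]
grip_width: 0.0486
grasp_force: 64.4
```

```bash
python3 tote.py .448 .389 .198
```

```text
0.04861890654049614 64.35610771179199 [ 0.43163212 -0.08071573 -3.79973739] [0.44640591 0.30250843 0.36584056]
turn [-0.2, 0.0, -0.4] shift [0.002, 0.086, -0.168]
((0.5249141454696655, 0.34283727407455444), (0.30001556873321533, 0.2232251912355423), 3.577918767929077)
```

>>> drive_tool(
  deltas=[
    [[0,0,0],[0.001,0.03,0],40],
    [[0,0,0],[0.002,0.06,0],40],
    [[0,0,0],[0.002,0.086,-0.02],40],
    [[0,0,0],[0.002,0.086,-0.06],40],
    [[0,0,0],[0.002,0.086,-0.1],40],
    [[0,0,0],[0.002,0.086,-0.13],40],
    [[0,0,0],[0.002,0.086,-0.15],40],
    [[0,0,0],[0.002,0.086,-0.16],40],
    [[0,0,0],[0.002,0.086,-0.164],40],
    [[0,0,0],[0.002,0.086,-0.166],40],
    [[0,0,0],[0.002,0.086,-0.168],40],
    [[0,0,0],[0.002,0.086,-0.168],40],
  ],
)

```text
time: 23.48
tcp_pos: [0.4496, 0.3829, 0.2]
eef_rot: [-0.026, 1.0, 0.001, 0.002]
force: [-0.4, -1.5, -5.0]
grip_width: 0.0485
grasp_force: 64.6
```

>>> drive_tool(
  deltas=[
    [[0,0,0],[0,0,-0.002],40],
    [[0,0,0],[0,0,-0.004],40],
    [[0,0,0],[0,0,-0.004],50],
    [[0,0,0],[0,0,-0.003],68],
    [[0,0,0],[0,0,-0.002],68],
    [[0,0,0],[0,0,0.03],68],
    [[0,0,0],[0,0,0.07],68],
    [[0,0,0],[0,0,0.11],68],
    [[0,0,0],[0,-0.01,0.15],68],
    [[0,0,0],[0,-0.04,0.17],68],
    [[0,0,0],[0,-0.08,0.17],68],
    [[0,0,0],[0,-0.12,0.17],85],
  ],
)

```text
time: 24.48
tcp_pos: [0.4492, 0.2623, 0.3712]
eef_rot: [-0.028, 1.0, 0.001, 0.003]
force: [0.8, -0.2, -0.3]
grip_width: 0.0684
grasp_force: 0.0
```

>>> drive_tool(
  deltas=[
    [[0,0,0],[0,-0.04,0],85],
    [[0,0,0],[0,-0.08,0],85],
    [[0,0,0],[0,-0.12,0],85],
    [[0,0,0],[0,-0.16,0],85],
    [[0,0,-2],[0,-0.2,0],85],
    [[0,0,-4],[0,-0.24,0],85],
    [[0,0,-6],[0,-0.28,0],85],
    [[0,0,-8],[0,-0.32,0],85],
    [[0,0,-10],[0,-0.36,0],85],
    [[0,0,-12],[0,-0.4,0],85],
    [[0,0,-12],[0,-0.44,0],85],
    [[0,0,-12],[0,-0.44,0],85],
  ],
)

```text
time: 25.48
tcp_pos: [0.4487, -0.1827, 0.3691]
eef_rot: [0.082, 0.997, -0.002, 0.002]
force: [-0.3, 0.6, 0.2]
grip_width: 0.0728
grasp_force: 0.0
```

```bash
python3 tray.py; python3 -c "
from h import *
go(pose(0,81),[.481,-.3925,.198])
a=cv2.imread('pics/tr_scene.png');b=cv2.imread('pics/tr_top.png');cv2.imwrite('pics/c8.png',np.hstack([a[170:460,220:540],b[150:440,100:440]]))"
```

```text
top 526 [ 0.4803 -0.3922] [0.052 0.107] 80.5 0.04453985569788854
scene 411 [ 0.4815 -0.3929] [0.058 0.109] 82.2 0.04433390851007113
turn [0.0, 0.1, 0.2] shift [0.032, -0.214, -0.171]
```

View pics/c8.png

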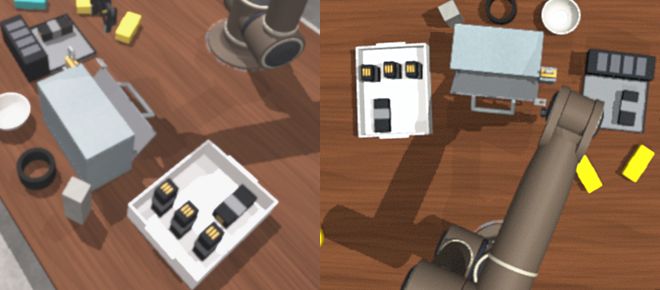

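Four packs are in the tote. One remains on the tray, at about (627,105) in the right half of the picture.

>>> drive_tool(
  deltas=[
    [[0,0,0],[0.006,-0.04,0],85],
    [[0,0,0],[0.012,-0.08,0],85],
    [[0,0,0],[0.018,-0.12,0],85],
    [[0,0,0],[0.024,-0.16,0],85],
    [[0,0,0],[0.03,-0.195,0],85],
    [[0,0,0],[0.032,-0.212,-0.02],85],
    [[0,0,0],[0.032,-0.212,-0.06],85],
    [[0,0,0],[0.032,-0.212,-0.1],85],
    [[0,0,0],[0.032,-0.212,-0.135],85],
    [[0,0,0],[0.032,-0.212,-0.155],85],
    [[0,0,0],[0.032,-0.212,-0.167],85],
    [[0,0,0],[0.032,-0.212,-0.168],85],
  ],
)

```text
time: 26.58
tcp_pos: [0.4811, -0.3874, 0.1982]
eef_rot: [0.077, 0.997, 0.001, -0.001]
force: [-0.5, 0.3, 0.2]
grip_width: 0.0727
grasp_force: 0.0
```

>>> drive_tool(
  deltas=[
    [[0,0,0],[0,0,0],50],
    [[0,0,0],[0,0,0],40],
    [[0,0,0],[0,0,0],40],
    [[0,0,0],[0,0,0],40],
  ],
)

```text
time: 26.92
tcp_pos: [0.482, -0.3897, 0.2034]
eef_rot: [0.078, 0.997, -0.001, 0.003]
force: [-0.0, 1.6, 5.9]
grip_width: 0.0484
grasp_force: 64.5
```

>>> drive_tool(
  deltas=[
    [[0,0,0],[0,0,0.02],40],
    [[0,0,0],[0,0,0.06],40],
    [[0,0,0],[0,0,0.1],40],
    [[0,0,0],[-0.01,0.01,0.135],40],
    [[0,0,0],[-0.02,0.04,0.165],40],
    [[0,0,1],[-0.03,0.08,0.17],40],
    [[0,0,3],[-0.03,0.12,0.17],40],
    [[0,0,5],[-0.03,0.16,0.17],40],
    [[0,0,7],[-0.03,0.2,0.17],40],
    [[0,0,9],[-0.03,0.24,0.17],40],
    [[0,0,11],[-0.03,0.28,0.17],40],
    [[0,0,12],[-0.03,0.32,0.17],40],
  ],
)

```text
time: 27.92
tcp_pos: [0.4502, -0.0674, 0.3712]
eef_rot: [-0.027, 1.0, -0.0, 0.001]
force: [1.6, -0.3, -3.4]
grip_width: 0.0481
grasp_force: 63.5
```

>>> drive_tool(
  deltas=[
    [[0,0,0],[0,0.04,0],40],
    [[0,0,0],[0,0.08,0],40],
    [[0,0,0],[0,0.12,0],40],
    [[0,0,0],[0,0.16,0],40],
    [[0,0,0],[0,0.2,0],40],
    [[0,0,0],[0,0.24,0],40],
    [[0,0,0],[0,0.28,0],40],
    [[0,0,0],[0,0.28,0],40],
  ],
)

```text
time: 28.58
tcp_pos: [0.4505, 0.2164, 0.3708]
eef_rot: [-0.03, 1.0, 0.002, 0.001]
force: [-0.0, -0.3, -3.9]
grip_width: 0.0485
grasp_force: 63.9
```

```bash
python3 tote.py .454 .289 .198
```

```text
0.04847156215171164 63.928738832473755 [-0.03267294 -0.34514347 -3.92249451] [0.4505396  0.21637345 0.37078414]
turn [-0.2, 0.1, -0.4] shift [0.003, 0.073, -0.173]
((0.5245955586433411, 0.34278249740600586), (0.3014221489429474, 0.22332440316677094), 3.557131767272949)
```

>>> drive_tool(
  deltas=[
    [[0,0,0],[0.001,0.03,0],40],
    [[0,0,0],[0.003,0.06,0],40],
    [[0,0,0],[0.003,0.075,-0.02],40],
    [[0,0,0],[0.003,0.075,-0.06],40],
    [[0,0,0],[0.003,0.075,-0.1],40],
    [[0,0,0],[0.003,0.075,-0.13],40],
    [[0,0,0],[0.003,0.075,-0.15],40],
    [[0,0,0],[0.003,0.075,-0.16],40],
    [[0,0,0],[0.003,0.075,-0.165],40],
    [[0,0,0],[0.003,0.075,-0.168],40],
    [[0,0,0],[0.003,0.075,-0.17],40],
    [[0,0,0],[0.003,0.075,-0.17],40],
  ],
)

```text
time: 29.63
tcp_pos: [0.4546, 0.2859, 0.2017]
eef_rot: [-0.026, 1.0, 0.0, 0.002]
force: [-0.8, 0.5, -3.6]
grip_width: 0.0485
grasp_force: 64.1
```

>>> drive_tool(
  deltas=[
    [[0,0,0],[0,0,-0.001],40],
    [[0,0,0],[0,0,-0.002],40],
    [[0,0,0],[0,0,-0.002],50],
    [[0,0,0],[0,0,-0.001],68],
    [[0,0,0],[0,0,0],68],
    [[0,0,0],[0,0,0.03],68],
    [[0,0,0],[0,0,0.07],68],
    [[0,0,0],[0,0,0.11],68],
    [[0,0,0],[0,-0.01,0.15],50],
    [[0,0,0],[-0.03,-0.04,0.17],20],
    [[0,0,0],[-0.06,-0.07,0.17],0],
    [[0,0,0],[-0.09,-0.1,0.17],0],
  ],
)

```text
time: 30.63
tcp_pos: [0.3681, 0.1897, 0.3726]
eef_rot: [-0.027, 1.0, 0.001, 0.003]
force: [-0.3, -0.3, 1.2]
grip_width: 0.01
grasp_force: 0.0
```

```bash
python3 tote.py .4 .03 .2; python3 - <<'E'
from h import *
a,d=look('top','pics/t9.png');W=world('top',d);b=cv2.imread('pics/last.png')
cv2.imwrite('pics/c9.png',np.hstack([cv2.resize(b[200:460,230:520],(400,360)),cv2.resize(a[150:300,120:320,::-1],(400,360))]))
Z=W[...,2];m=np.zeros(Z.shape,bool);m[245:268,240:310]=1;m&=(Z>.075)&(Z<.115);p=W[m];print('handle',len(p),np.round(np.percentile(p,[5,50,95],axis=0),4).tolist())
m=np.zeros(Z.shape,np.uint8);m[210:235,316:342]=((Z>.2)&(Z<.235))[210:235,316:342]
W2=np.load('/tmp/scene.npz')['W'];print('shk top',W[m>0].mean(0),m.sum())
# shackle ends via gold/steel
E
```

```text
0.01003103366906095 0.0 [-0.33316731 -0.34995069  1.2190466 ] [0.36808514 0.18970143 0.37256121]
turn [-0.1, 0.3, -0.1] shift [0.032, -0.16, -0.173]
((0.525959312915802, 0.3425968289375305), (0.29944905638694763, 0.22382037341594696), 3.609762191772461)
handle 264 [[0.4586, -0.0607, 0.0878], [0.468, 0.0204, 0.0978], [0.5126, 0.0897, 0.1135]]
shk top [ 0.57542825 -0.13587351  0.21716932] 30
```

View pics/c9.png

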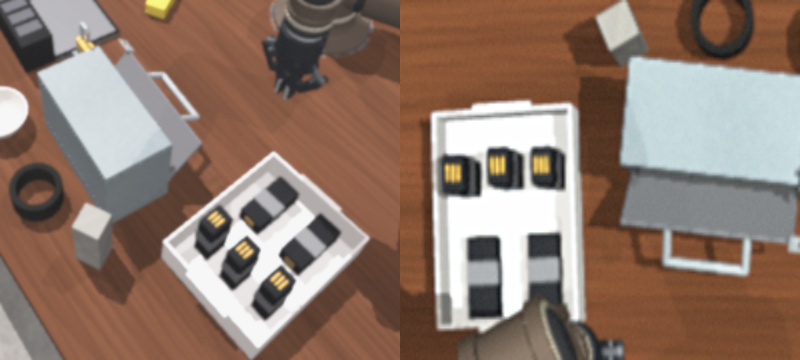

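All five packs are in the tote. Next I shut the bin by running the handle arc in reverse.

```bash
python3 -c "
from h import *
go(pose(0,-4.4),[.30,.036,.32])
go(pose(42.3,-4.4),[.30,.036,.27])"
```

```text
turn [0.1, 0.0, -97.4] shift [-0.065, -0.151, -0.052]
turn [33.4, -34.0, -92.4] shift [-0.065, -0.151, -0.102]
```

>>> drive_tool(
  deltas=[
    [[0,0,-97.4],[-0.065,-0.151,-0.052],41],
    [[0,0,-97.4],[-0.065,-0.151,-0.052],41],
    [[0,0,-97.4],[-0.065,-0.151,-0.052],41],
    [[0,0,-97.4],[-0.065,-0.151,-0.052],41],
    [[0,0,-97.4],[-0.065,-0.151,-0.052],41],
    [[0,0,-97.4],[-0.065,-0.151,-0.052],41],
    [[0,0,-97.4],[-0.065,-0.151,-0.052],41],
    [[0,0,-97.4],[-0.065,-0.151,-0.052],41],
    [[0,0,-97.4],[-0.065,-0.151,-0.052],41],
    [[0,0,-97.4],[-0.065,-0.151,-0.052],41],
    [[0,0,-97.4],[-0.065,-0.151,-0.052],41],
    [[0,0,-97.4],[-0.065,-0.151,-0.052],41],
  ],
)

```text
time: 31.73
tcp_pos: [0.304, 0.0393, 0.319]
eef_rot: [0.664, 0.747, -0.0, 0.001]
force: [-0.3, -0.1, -0.3]
grip_width: 0.0347
grasp_force: 0.0
```

```bash
python3 -c "
from h import *
go(pose(42.3,-4.4),[.305,.036,.262]);go(pose(42.3,-4.4),[.3603,.0319,.2015])"
```

```text
turn [1.0, -42.3, -10.6] shift [0.001, -0.003, -0.057]
turn [1.0, -42.3, -10.6] shift [0.056, -0.007, -0.117]
```

>>> drive_tool(
  deltas=[
    [[1,-42.3,-10.6],[-0.01,-0.003,0.0],41],
    [[1,-42.3,-10.6],[-0.01,-0.003,0.0],41],
    [[1,-42.3,-10.6],[-0.01,-0.003,0.0],41],
    [[1,-42.3,-10.6],[-0.01,-0.003,0.0],41],
    [[1,-42.3,-10.6],[-0.01,-0.003,-0.02],41],
    [[1,-42.3,-10.6],[0,-0.003,-0.04],41],
    [[1,-42.3,-10.6],[0.001,-0.003,-0.057],41],
    [[1,-42.3,-10.6],[0.001,-0.003,-0.057],41],
    [[1,-42.3,-10.6],[0.001,-0.003,-0.057],41],
  ],
)

```text
time: 32.48
tcp_pos: [0.3041, 0.0362, 0.2611]
eef_rot: [0.683, 0.636, 0.243, 0.264]
force: [-0.1, -0.4, 0.3]
grip_width: 0.0351
grasp_force: 0.0
```

```bash
python3 -c "
from h import *
go(pose(42.3,-4.4),[.3603,.0319,.2015])"
```

```text
turn [0.2, -0.2, -0.3] shift [0.056, -0.004, -0.06]
```

>>> drive_tool(
  deltas=[
    [[0,0,0],[0.014,-0.001,-0.015],41],
    [[0,0,0],[0.028,-0.002,-0.03],41],
    [[0,0,0],[0.042,-0.003,-0.045],41],
    [[0,0,0],[0.055,-0.004,-0.059],41],
    [[0,0,0],[0.055,-0.004,-0.059],10],
    [[0,0,0],[0.055,-0.004,-0.059],0],
    [[0,0,0],[0.055,-0.004,-0.059],0],
    [[0,0,0],[0.055,-0.004,-0.059],0],
    [[0,0,0],[0.055,-0.004,-0.059],0],
  ],
  grip_force=25,
)

```text
time: 33.23
tcp_pos: [0.3613, 0.0322, 0.2055]
eef_rot: [0.682, 0.635, 0.246, 0.267]
force: [20.1, -3.3, -11.5]
grip_width: 0.011
grasp_force: 24.2
```

```bash
python3 - <<'E'
from h import *
y=np.array([.0767,.997,0]);P=np.array([.605,.0156,.04]);o=get_obs();T=o['tcp_pos'];print(T,o['force'])
for t in [4,8,12,16,20,24,28,32,36,40,42.3,43]:
    v=t*y;print(np.round(v,1).tolist(),np.round(P+Rot.from_rotvec(v,degrees=True).apply(T-P)-T,3).tolist())
E
```

```text
[0.36127228 0.03218394 0.20548679] [ 20.07153297  -3.29585499 -11.45138626]
[0.3, 4.0, 0.0] [0.012, -0.001, 0.017]
[0.6, 8.0, 0.0] [0.025, -0.002, 0.032]
[0.9, 12.0, 0.0] [0.04, -0.003, 0.047]
[1.2, 16.0, 0.0] [0.055, -0.004, 0.061]
[1.5, 19.9, 0.0] [0.071, -0.005, 0.074]
[1.8, 23.9, 0.0] [0.088, -0.007, 0.085]
[2.1, 27.9, 0.0] [0.106, -0.008, 0.095]
[2.5, 31.9, 0.0] [0.124, -0.01, 0.104]
[2.8, 35.9, 0.0] [0.143, -0.011, 0.112]
[3.1, 39.9, 0.0] [0.163, -0.013, 0.118]
[3.2, 42.2, 0.0] [0.174, -0.013, 0.121]
[3.3, 42.9, 0.0] [0.178, -0.014, 0.122]
```

>>> drive_tool(
  deltas=[
    [[0.3,4,0],[0.012,-0.001,0.017],0],
    [[0.6,8,0],[0.025,-0.002,0.032],0],
    [[0.9,12,0],[0.04,-0.003,0.047],0],
    [[1.2,16,0],[0.055,-0.004,0.061],0],
    [[1.5,20,0],[0.071,-0.005,0.074],0],
    [[1.8,24,0],[0.088,-0.007,0.085],0],
  ],
)

```text
time: 33.73
tcp_pos: [0.4471, 0.025, 0.2902]
eef_rot: [0.723, 0.673, 0.105, 0.115]
force: [-4.1, 1.4, -0.6]
grip_width: 0.0108
grasp_force: 27.5
```

>>> drive_tool(
  deltas=[
    [[0.3,4,0],[0.018,-0.001,0.01],0],
    [[0.7,8,0],[0.036,-0.003,0.019],0],
    [[1,12,0],[0.055,-0.004,0.027],0],
    [[1.3,16,0],[0.075,-0.006,0.033],0],
    [[1.4,18.3,0],[0.086,-0.007,0.036],0],
    [[1.4,19,0],[0.091,-0.007,0.037],0],
    [[1.4,19,0],[0.091,-0.007,0.037],0],
  ],
)

```text
time: 34.32
tcp_pos: [0.5382, 0.018, 0.3293]
eef_rot: [0.732, 0.682, -0.006, -0.005]
force: [-10.5, -2.2, 17.3]
grip_width: 0.0106
grasp_force: 29.2
```

```bash
python3 -c "
from h import *
o=get_obs();print(o['force']);go(pose(0,-4.4),[.5351,.0189,.3258])"
```

```text
[-10.54084582  -2.16620765  17.3158892 ]
turn [0.0, -0.9, -0.3] shift [-0.003, 0.001, -0.004]
```

>>> drive_tool(
  deltas=[
    [[0,0,0],[0.003,0,0],0],
    [[0,0,0],[0.003,0,0],0],
    [[0,0,0],[0.003,0,0],0],
    [[0,0,0],[-0.003,0,-0.004],20],
    [[0,0,0],[-0.003,0,-0.004],41],
    [[0,0,0],[-0.003,0,-0.004],41],
    [[0,0,0],[-0.003,0,0.03],41],
    [[0,0,0],[-0.003,0,0.065],41],
    [[0,0,0],[-0.003,0,0.1],20],
    [[0,0,0],[-0.02,0.04,0.1],0],
    [[0,0,0],[-0.05,0.07,0.1],0],
    [[0,0,0],[-0.09,0.1,0.1],0],
  ],
)

```text
time: 35.32
tcp_pos: [0.4572, 0.1128, 0.4253]
eef_rot: [0.732, 0.681, -0.005, -0.005]
force: [-0.9, 1.8, 0.4]
grip_width: -0.0
grasp_force: 0.0
```

```bash
python3 - <<'E'
from h import *
a,d=look('top','pics/t10.png');b,_=look('scene','pics/s10.png')
cv2.imwrite('pics/c10.png',np.hstack([cv2.resize(a[165:275,235:345],(400,400)),cv2.resize(b[200:330,250:380],(400,400))])[...,::-1])
for n,(u0,u1,v0,v1) in dict(top=(316,342,205,235),scene=(278,304,215,250)).items():
    W=np.load(f'/tmp/{n}.npz')['W'];Z=W[...,2];m=np.zeros(Z.shape,bool);m[v0:v1,u0:u1]=((Z>.205)&(Z<.235))[v0:v1,u0:u1];print(n,m.sum(),np.round(W[m].mean(0),4),np.round(W[m].min(0),4),np.round(W[m].max(0),4))
go(pose(0,-4.4),[.575,-.135,.43])
E
```

```text
top 30 [ 0.5755 -0.1359  0.2165] [ 0.5711 -0.1501  0.2051] [ 0.5804 -0.1217  0.2301]
scene 38 [ 0.5781 -0.1347  0.2145] [ 0.5729 -0.1539  0.2053] [ 0.5822 -0.1231  0.2212]
turn [-0.1, -0.9, -0.6] shift [0.121, -0.249, 0.004]
```

View pics/c10.png

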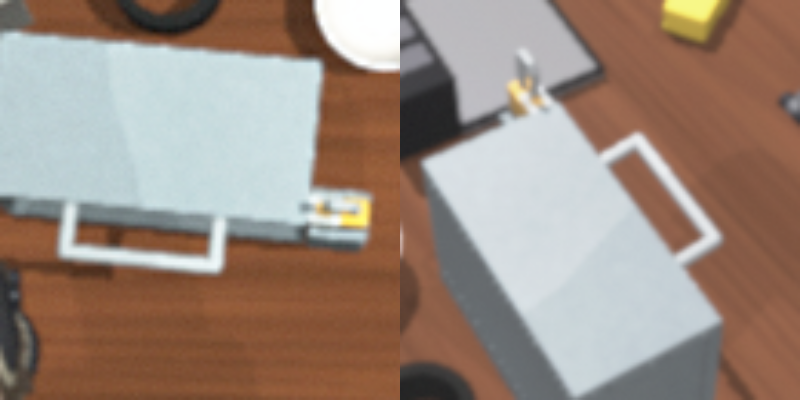

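The bin is shut. The shackle is at about (335,208) in the left crop, which is (0.576, -0.136) in the world.

>>> drive_tool(
  deltas=[
    [[0,-0.9,-0.6],[0,-0.03,0.02],0],
    [[0,-0.9,-0.6],[0.02,-0.06,0.02],0],
    [[0,-0.9,-0.6],[0.04,-0.095,0.02],0],
    [[0,-0.9,-0.6],[0.055,-0.13,0.02],0],
    [[0,-0.9,-0.6],[0.075,-0.165,0.02],0],
    [[0,-0.9,-0.6],[0.095,-0.2,0.02],0],
    [[0,-0.9,-0.6],[0.12,-0.235,0.02],0],
    [[0,-0.9,-0.6],[0.12,-0.25,0.01],0],
    [[0,-0.9,-0.6],[0.12,-0.25,0],0],
    [[0,-0.9,-0.6],[0.12,-0.25,-0.005],0],
    [[0,-0.9,-0.6],[0.12,-0.25,-0.01],0],
    [[0,-0.9,-0.6],[0.12,-0.25,-0.01],0],
  ],
)

```text
time: 36.42
tcp_pos: [0.5766, -0.1373, 0.4138]
eef_rot: [0.735, 0.678, -0.0, -0.001]
force: [-0.2, -0.7, 0.1]
grip_width: 0.0002
grasp_force: 0.0
```

>>> drive_tool(
  deltas=[
    [[0,0,0],[0,0,-0.004],0],
    [[0,0,0],[0,0,-0.007],0],
    [[0,0,0],[0,0,-0.01],0],
    [[0,0,0],[0,0,-0.013],0],
    [[0,0,0],[0,0,-0.016],0],
    [[0,0,0],[0,0,-0.018],0],
    [[0,0,0],[0,0,-0.02],0],
    [[0,0,0],[0,0,-0.02],0],
  ],
)

```text
time: 37.08
tcp_pos: [0.577, -0.1383, 0.394]
eef_rot: [0.735, 0.678, -0.0, -0.0]
force: [-0.4, 0.3, -0.6]
grip_width: 0.0003
grasp_force: 0.0
```

>>> drive_tool(
  deltas=[
    [[0,0,0],[0,0,-0.003],0],
    [[0,0,0],[0,0,-0.006],0],
    [[0,0,0],[0,0,-0.009],0],
    [[0,0,0],[0,0,-0.012],0],
    [[0,0,0],[0,0,-0.015],0],
    [[0,0,0],[0,0,-0.017],0],
    [[0,0,0],[0,0,-0.019],0],
    [[0,0,0],[0,0,-0.019],0],
  ],
)

```text
time: 37.75
tcp_pos: [0.5771, -0.1384, 0.3749]
eef_rot: [0.735, 0.678, -0.0, -0.0]
force: [0.3, 0.1, 2.7]
grip_width: -0.0001
grasp_force: 0.9
```

>>> drive_tool(
  deltas=[
    [[0,0,0],[0,0,-0.001],0],
    [[0,0,0],[0,0,-0.002],0],
    [[0,0,0],[0,0,-0.003],0],
    [[0,0,0],[0,0,-0.004],0],
    [[0,0,0],[0,0,-0.005],0],
    [[0,0,0],[0,0,-0.005],0],
    [[0,0,0],[0,0,-0.005],0],
  ],
)

```text
time: 38.33
tcp_pos: [0.5769, -0.1383, 0.3722]
eef_rot: [0.735, 0.678, 0.001, 0.001]
force: [-2.7, 0.9, 10.4]
grip_width: 0.0
grasp_force: 5.2
```

>>> drive_tool(
  deltas=[
    [[0,0,0],[0,0,-0.002],0],
    [[0,0,0],[0,0,-0.004],0],
    [[0,0,0],[0,0,-0.006],0],
    [[0,0,0],[0,0,-0.006],0],
    [[0,0,0],[0,0,-0.006],0],
  ],
)

```text
time: 38.75
tcp_pos: [0.5763, -0.1382, 0.3716]
eef_rot: [0.735, 0.678, 0.003, 0.004]
force: [-10.1, 2.2, 37.0]
grip_width: -0.0001
grasp_force: 17.8
```

Hard down at 37 N. Retreat and verify.

>>> drive_tool(
  deltas=[
    [[0,0,0],[0,0,0.01],0],
    [[0,0,0],[0,0,0.03],0],
    [[0,0,0],[0,0,0.06],0],
    [[0,0,0],[-0.01,0,0.09],0],
    [[0,0,0],[-0.04,-0.01,0.1],0],
    [[0,0,0],[-0.08,-0.01,0.1],0],
    [[0,0,0],[-0.12,-0.01,0.1],0],
    [[0,0,0],[-0.16,-0.01,0.1],0],
    [[0,0,0],[-0.2,-0.01,0.1],0],
    [[0,0,0],[-0.24,-0.01,0.1],0],
    [[0,0,0],[-0.24,-0.01,0.1],0],
    [[0,0,0],[-0.24,-0.01,0.1],0],
  ],
)

```text
time: 39.75
tcp_pos: [0.3351, -0.1481, 0.465]
eef_rot: [0.736, 0.677, 0.0, 0.001]
force: [0.6, -0.6, 0.1]
grip_width: 0.0002
grasp_force: 0.0
```

```bash
python3 tote.py .4 0 .4; python3 - <<'E'
from h import *
a,d=look('top','pics/t11.png');b,_=look('scene','pics/s11.png')
for n,(u0,u1,v0,v1) in dict(top=(316,342,205,235),scene=(278,304,215,250)).items():
    W=np.load(f'/tmp/{n}.npz')['W'];Z=W[...,2];m=np.zeros(Z.shape,bool);m[v0:v1,u0:u1]=((Z>.185)&(Z<.235))[v0:v1,u0:u1];print(n,m.sum(),np.round(np.percentile(W[m],[50,95],axis=0),4).tolist())
cv2.imwrite('pics/c11.png',np.hstack([cv2.resize(a[150:300,120:345],(480,320)),cv2.resize(b[205:305,260:360],(320,320))])[...,::-1])
E
```

```text
0.0002340569200053167 0.0 [ 0.62953816 -0.56856362  0.12814338] [ 0.33512337 -0.14807351  0.46500742]
turn [-0.1, 0.1, 97.7] shift [0.065, 0.148, -0.065]
((0.5254551768302917, 0.34275567531585693), (0.29851603507995605, 0.22346468269824982), 3.4175379276275635)
top 35 [[0.5748, -0.1334, 0.2014], [0.5795, -0.106, 0.208]]
scene 42 [[0.5778, -0.132, 0.1983], [0.5813, -0.1223, 0.2036]]
```

View pics/c11.png

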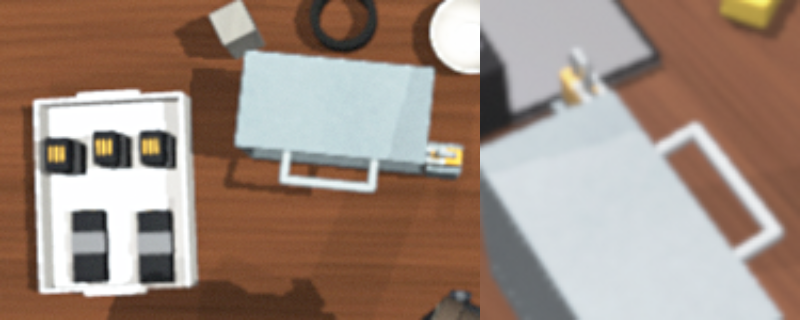

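The shackle top now reads about 0.202 m instead of 0.219 m, so it is latched. All five packs are in the tote and the bin is shut.

```bash
python3 -c "
from cell import hand_in
print(hand_in())"
```

```text
the job is handed in; nothing more can be done
None
```

All five packs are in the tote, the bin is shut and the padlock shackle is latched down; I handed the job in at about 40 s, but no verdict came back.

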